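Charge the glaze mill jar with grinding balls and close it

TASK

Pick up the dipper cup by its handle and pour all eight grinding balls from it into the mill jar, then stand the empty cup upright back on the round plaster bat. Then put the lid on the jar, knob up and seated flat with its plug in the mouth. Set cup and lid down without dropping them, let go of both, and do not disturb the plaster mould, the brush or the plaster block.

Things in the scene. Friction and masses are not known exactly. Their poses are not given: they have to be found in the camera images.
- jar: Buff stoneware mill jar, open at the top, fixed to the bench, upright. Cylinder 120 mm outside diameter, 95 mm high, wall 8 mm (mouth 104 mm across), inner floor 10 mm above the bench; a low bead round it near the foot. Origin: centre of its underside, z up.
- bat: Round white plaster bat (flat slab) fixed on the bench, 170 mm diameter, 20 mm thick; the cup starts on it and goes back on it. Origin: centre of its underside, z up.
- cup: Loose flared aluminium cup, about 150 g, on the bat, holding the balls: outer diameter 64 mm at foot, 104 at rim, 62 high, wall 3, inner floor 4 mm up. Origin: centre of the foot's underside, z up. Level wooden bar handle on its -x side (roughly towards the robot, beyond the bat's edge): 16 mm wide (y), 24 high, from x = -46 to -148 mm, centre line 46 mm above the underside.
- cup_mid (a point): Point on the cup's axis 35 mm above its underside: the middle of its inside. The slick balls roll out once the cup is tipped past about 75 degrees; about 100 degrees empties it.
- lid: Loose stoneware lid, about 250 g, 56 mm high, knob up: disc 120 mm diameter, 10 thick; plug beneath 90 mm diameter, 10 deep (7 mm clearance all round in the jar's mouth); round knob on top 32 mm diameter, 36 high. Origin: centre of the plug's underside, z up. Starts on the bench on its plug. Seated, the disc lies on the jar's rim and the origin is 85 mm above the jar's.
- mould: Bystander: solid white plaster cone-shaped mould standing on its narrow end, 80 mm diameter at the foot, 104 mm at the top, 130 mm high, loose. Origin: centre of its underside.
- brush: Bystander: loose hand brush lying flat on the bench. Origin: underside, near its middle.
- block: Bystander: loose plaster block 90 x 60 x 45 mm. Origin: centre of its underside.
- ball0_center (a point): Centre of one of the eight equal white porcelain grinding balls, 22 mm diameter, 13 g, loose, at the start in the cup in two layers.
- ball1_center (a point): Centre of one of the eight equal white porcelain grinding balls, 22 mm diameter, 13 g, loose, at the start in the cup in two layers.
- ball2_center (a point): Centre of one of the eight equal white porcelain grinding balls, 22 mm diameter, 13 g, loose, at the start in the cup in two layers.
- ball3_center (a point): Centre of one of the eight equal white porcelain grinding balls, 22 mm diameter, 13 g, loose, at the start in the cup in two layers.
- ball4_center (a point): Centre of one of the eight equal white porcelain grinding balls, 22 mm diameter, 13 g, loose, at the start in the cup in two layers.
- ball5_center (a point): Centre of one of the eight equal white porcelain grinding balls, 22 mm diameter, 13 g, loose, at the start in the cup in two layers.
- ball6_center (a point): Centre of one of the eight equal white porcelain grinding balls, 22 mm diameter, 13 g, loose, at the start in the cup in two layers.
- ball7_center (a point): Centre of one of the eight equal white porcelain grinding balls, 22 mm diameter, 13 g, loose, at the start in the cup in two layers.
Not all that is in view belongs to the job. Of the things that look like the cup, the larger one is meant.

How it is judged (in metres and radians):
On the way, in this order (a step that is already met when the one before it is completed fails the run):
1. the cup is lifted with all eight balls in it (height (world z) of cup above 0.06 m and distance between each of ball0_center, ball1_center, ball2_center, ball3_center, ball4_center, ball5_center, ball6_center, ball7_center and cup_mid below 0.055 m), for 0.1 s.
2. all eight balls are in the jar, poured from the raised cup (height (world z) of cup_mid above 0.09 m and horizontal distance between each of ball0_center, ball1_center, ball2_center, ball3_center, ball4_center, ball5_center, ball6_center, ball7_center and jar below 0.052 m and z of ball0_center in the frame of jar between 0.012 and 0.078 m and z of ball1_center in the frame of jar between 0.012 and 0.078 m and z of ball2_center in the frame of jar between 0.012 and 0.078 m and z of ball3_center in the frame of jar between 0.012 and 0.078 m and z of ball4_center in the frame of jar between 0.012 and 0.078 m and z of ball5_center in the frame of jar between 0.012 and 0.078 m and z of ball6_center in the frame of jar between 0.012 and 0.078 m and z of ball7_center in the frame of jar between 0.012 and 0.078 m), for 0.1 s.
3. the empty cup stands upright on the bat, released (horizontal distance between cup and bat below 0.06 m and z of cup in the frame of bat between 0.016 and 0.025 m and angle between cup's own z axis and vertical below 0.1 rad and contact force between the fingers and cup below 0.1 N and linear speed of cup below 0.03 m/s and horizontal distance between each of ball0_center, ball1_center, ball2_center, ball3_center, ball4_center, ball5_center, ball6_center, ball7_center and jar below 0.052 m and z of ball0_center in the frame of jar between 0.012 and 0.078 m and z of ball1_center in the frame of jar between 0.012 and 0.078 m and z of ball2_center in the frame of jar between 0.012 and 0.078 m and z of ball3_center in the frame of jar between 0.012 and 0.078 m and z of ball4_center in the frame of jar between 0.012 and 0.078 m and z of ball5_center in the frame of jar between 0.012 and 0.078 m and z of ball6_center in the frame of jar between 0.012 and 0.078 m and z of ball7_center in the frame of jar between 0.012 and 0.078 m), for 0.2 s.
4. the lid is seated on the jar and released (horizontal distance between lid and jar below 0.011 m and z of lid in the frame of jar between 0.081 and 0.089 m and angle between lid's own z axis and vertical below 0.06 rad and contact force between the fingers and lid below 0.1 N and linear speed of lid below 0.03 m/s and horizontal distance between each of ball0_center, ball1_center, ball2_center, ball3_center, ball4_center, ball5_center, ball6_center, ball7_center and jar below 0.052 m and z of ball0_center in the frame of jar between 0.012 and 0.078 m and z of ball1_center in the frame of jar between 0.012 and 0.078 m and z of ball2_center in the frame of jar between 0.012 and 0.078 m and z of ball3_center in the frame of jar between 0.012 and 0.078 m and z of ball4_center in the frame of jar between 0.012 and 0.078 m and z of ball5_center in the frame of jar between 0.012 and 0.078 m and z of ball6_center in the frame of jar between 0.012 and 0.078 m and z of ball7_center in the frame of jar between 0.012 and 0.078 m), for 0.2 s.
At the end, for the whole second after the job is handed in: All eight balls in the jar; lid flat on the rim (centred within 11 mm, height within 4 mm of seated, tilt under 0.06 rad); cup upright on the bat (axis within 60 mm of its centre, tilt under 0.1 rad, foot on the plaster); both released and at rest (all of step 4 and horizontal distance between cup and bat below 0.06 m and z of cup in the frame of bat between 0.016 and 0.025 m and angle between cup's own z axis and vertical below 0.1 rad and contact force between the fingers and cup below 0.1 N and linear speed of cup below 0.03 m/s); the robot touches nothing.
It fails at once if the lid is dropped (falls freely for more than about 25 mm) (linear speed of lid above 0.7 m/s and contact force between the fingers and lid below 0.01 N).
It fails at once if the cup is dropped (falls freely for more than about 25 mm) (linear speed of cup above 0.7 m/s and contact force between the fingers and cup below 0.01 N).
It fails at once if the plaster mould is moved more than 30 mm or knocked over (distance of mould from where it was at the start of the episode above 0.03 m or angle between mould's own z axis and vertical above 0.4 rad).
It fails at once if the brush is moved more than 30 mm or knocked over (distance of brush from where it was at the start of the episode above 0.03 m or angle between brush's own z axis and vertical above 0.4 rad).
It fails at once if the plaster block is moved more than 30 mm or knocked over (distance of block from where it was at the start of the episode above 0.03 m or angle between block's own z axis and vertical above 0.4 rad).
It also fails if it takes over 72 s, if anything falls off the work surface, if the arm or the gripper's body presses on something with over 40 N, if the wrist force passes 120 N, or if a joint passes its speed limit or range.

ROBOT

A 7-joint arm with a two-finger parallel gripper is mounted at the origin on the work surface. World frame = base frame: x ahead of the robot, y to its left, z up, the work surface at z = 0. Lengths are in mm, angles in rad, forces in N, time in s.
With the tool pointing down it reaches from about 400 to 875 mm from the base axis. Payload 4.4 kg.
Tool frame: the origin (TCP) lies midway between the tips of the shut fingers; the grasp point (between the pads) lies 19 mm behind it; z points along the fingers, y is the line along which they close (so a half turn about z gives the same grasp; the last joint's range is limited). The gripper opens to 85 mm and grips with 20 to 120 N. Pads are 22 mm wide; open, the fingers measure 114 mm over their backs; the gripper's body (76 mm by 85 mm) begins 54 mm behind the grasp point. The pads swing forward as they close: fully open they stand 13 mm farther back than shut.
Start: joints at [-1.408, 0.628, 0.038, 1.517, -0.027, 0.996, -0.02], TCP at [147.4, 633.081, 231.313] pointing down, gripper open.
Joint ranges: [-3.06, 3.06], [-0.37, 2.12], [-1.25, 1.32], [0.18, 2.47], [-1.1, 4.24], [0.23, 1.98], [-2.94, 2.94]. Speed limits (rad/s): [2.57, 2.57, 3.14, 3.14, 3.14, 3.14, 3.14].

INTERFACE

Orientations are given as [roll, pitch, yaw] about the fixed x, y, z axes, in that order (R = Rz(yaw) Ry(pitch) Rx(roll)).
In Python, from cell import telemetry, eyes, ctrl, finder gives the robot as it stands.
- The arm moves only by the tool move_arm, never from a script. Its argument "steps" is a list of rows, each a list of 7 numbers: the turn, a rotation vector about the world's x, y, z in degrees, then the shift along the world's x, y, z in m, then the finger opening in m, from 0 to 0.0854. A call has 1 to 5 rows; each row shifts and turns the commanded pose from where the row before left it; what a row does not reach is not made up. A row lasts 1/10 s, in which the tool goes at most 50 mm and 8.59 degrees, less where a joint would pass 70% of its speed; a pose out of reach is approached as far as the arm can. A call with a gripper value outside its range is refused whole. The fingers move at their own pace and stop on an object; the grip force is fixed at half the most. Time passes only in rows, so rows that do not move let the fingers close. It gives the time, the measured TCP pose, the force, the opening and the grip force at its end, in the units of the state.
- telemetry.read_state(): the state, without advancing time (a new reading comes with each control period).
- eyes.get_image(name): name is "side" or "top" or "wrist"; returns (picture, depth): 384x512x3 uint8, blue, green, red; 384x512 float32, mm along the optical axis (not along the pixel's ray), 0 where there is no reading.
- eyes.calibration(name): a dict with "fx", "fy", "cx", "cy" (pixels), "distortion" ([k1, k2, p1, p2, k3] as OpenCV has them; the pictures are not rectified), "position" and "attitude" of the camera in the world. Camera axes: x right, y down, z forward; pixel columns grow to the right and rows downward; lengths in mm; the calibration is good to about 2 mm. A picture is of the moment at which its call begins: read the wrist's pose just before it. calibration takes no time and is no camera call; for the wrist camera it gives the pose at the moment of the call.
- ctrl.finish_job(): hands the job in; it is judged then, once.
Trained networks look in the newest picture that a camera, given by its name, has taken for a name from the list of things; names that differ only in an ending like _2 or _b are one class to them, and where a whole thing is asked for, a point or a joint stands for the part that bears it (a point fixed in the world has none). Each returns a list of dicts, best first, with "confidence" (0 to 1); they miss things now and then, are a little off and sometimes report something else, mostly with a low value. They report only what shows in the picture. A call takes as long as a camera call. They do not tell look-alikes from the thing itself.
- finder.boxes_of(camera, name): "location" ([x, y, z] in mm, in the coordinates of the camera as it stood for that picture, good to about 4 mm: the middle of the surface that is visible of it).
- finder.cut_out(camera, name): "mask" (384x512 bool, what is visible of it).
- finder.pinpoint(camera, name): "location" ([x, y, z] in mm, in the coordinates of the camera as it stood for that picture, good to about 4 mm: a listed point, or the origin of a listed thing).
The state is a dict: "clock": time; "qpos": joint angles; "qd": joint speeds; "tau": joint torques, N m; "eef_pos": TCP position; "tool_rot": TCP orientation; "force": force on the tool from outside, world axes, zero at the start; "torque": the same for the moment, N m; "width": finger opening in mm; "gripper_force": force on a finger pad.
Only numpy, scipy, OpenCV 4.12 (cv2) and the standard library are available. Lean on these libraries where they do the work, as an engineer would, in place of code of your own. Each camera call takes 0.05 s, during which the arm holds its last target. There are 200 camera calls.

## Working session

There is one attempt and no reset: what is moved stays moved. The work goes in short steps, Python scripts to look and compute and a tool call to move; the robot and the scene stay as the last step left them, time stands still between calls to the robot, and variables do not carry over. Pictures are saved under pics/ and viewed, at most 10 in all, crops included, and the job is handed in when it is done.

Besides the shell and the picture viewer there is one more tool, called after "Emit:" in YAML: its name, and indented under it one key for each argument. move_arm: Moves the arm, as the interface text tells. Its arguments: {"type":"object","properties":{"steps":{"type":"array"}},"required":["steps"]}

```bash
mkdir -p pics; ls
cat > h.py <<'E'
import numpy as np, cv2
from scipy.spatial.transform import Rotation as R
from cell import telemetry, eyes, ctrl, finder
def pose(cal):
    a=np.array(cal['attitude'],float)
    M=a if a.shape==(3,3) else (R.from_euler('xyz',a).as_matrix() if a.size==3 else R.from_quat(a).as_matrix())
    return M,np.array(cal['position'],float)
def w(cal,p):
    M,t=pose(cal); return M@np.array(p)+t
def cloud(cal,depth,mask):
    K=np.array([[cal['fx'],0,cal['cx']],[0,cal['fy'],cal['cy']],[0,0,1]])
    v,u=np.nonzero(mask&(depth>0)); z=depth[v,u]
    n=cv2.undistortPoints(np.c_[u,v].astype(float)[:,None],K,np.array(cal['distortion']))[:,0]
    M,t=pose(cal); return np.c_[n*z[:,None],z]@M.T+t
E
python3 - <<'E'
from h import *
print(telemetry.read_state())
for c in ['side','top']:
    im,d=eyes.get_image(c); cal=eyes.calibration(c); print(c,cal)
    cv2.imwrite(f'pics/{c}0.png',im)
    for n in ['jar','bat','cup','lid','mould','brush','block','cup_mid']:
        for r in finder.pinpoint(c,n)[:3]:
            print(n,round(r['confidence'],2),w(cal,r['location']).round(0))
E
```

```text
pics
{'clock': 0.0, 'qpos': array([-1.40780447,  0.62932344,  0.03842802,  1.51840142, -0.02699829,
        0.99629126, -0.02000614]), 'qd': array([-7.80936017e-04, -2.54210894e-04,  8.45493648e-04,  7.43514794e-04,
        1.61620170e-03, -4.39384047e-05,  1.62817677e-04]), 'tau': array([ 1.92234529e-04, -5.63405836e+01,  1.22603294e+00, -1.93442094e+01,
        1.08843483e-02,  1.08884485e-02,  2.43237008e-05]), 'eef_pos': array([147.24070133, 632.44720817, 230.39285021]), 'tool_rot': array([-3.13968682e+00,  1.79382410e-05,  2.91280613e+00]), 'force': array([0.10436785, 0.00596975, 0.83677559]), 'torque': array([0.00836266, 0.04267157, 0.02399466]), 'gripper_force': 0.0, 'width': 85.50885408911722}
side {'fx': 405.74597579927956, 'fy': 405.74597579927956, 'cx': 253.6106507801357, 'cy': 191.66567439197624, 'distortion': array([0.04352979, 0.        , 0.        , 0.        , 0.        ]), 'position': array([511.79495207, 787.41557164, 707.39365079]), 'attitude': array([-2.23234094,  0.01197186, -3.09917073])}
jar 0.84 [550. 320.   1.]
jar 0.68 [563.   4.  20.]
jar 0.25 [546. -13.  4
[... 355 characters left out ...]
.   4.  56.]
top {'fx': 406.0468401549514, 'fy': 406.0468401549514, 'cx': 264.90202236620166, 'cy': 193.87164357086937, 'distortion': array([-0.02048016,  0.        ,  0.        ,  0.        ,  0.        ]), 'position': array([ 374.84324465,  -61.9704833 , 1069.16867657]), 'attitude': array([-2.95842036,  0.02762845, -1.54521225])}
jar 0.87 [547. 318.  -2.]
bat 0.73 [563.  11.   3.]
cup 0.94 [332. -71.   3.]
cup 0.74 [562.   7.  20.]
cup 0.35 [543.   9.  31.]
lid 0.55 [ 535. -294.    2.]
mould 0.55 [ 772. -139.   -2.]
mould 0.19 [560.  11.   1.]
brush 0.73 [756. 148.  -1.]
block 0.88 [ 301. -405.   -1.]
cup_mid 0.92 [562.   3.  54.]
cup_mid 0.91 [337. -71.  29.]
cup_mid 0.37 [563.  20.  33.]
```

View pics/top0.png

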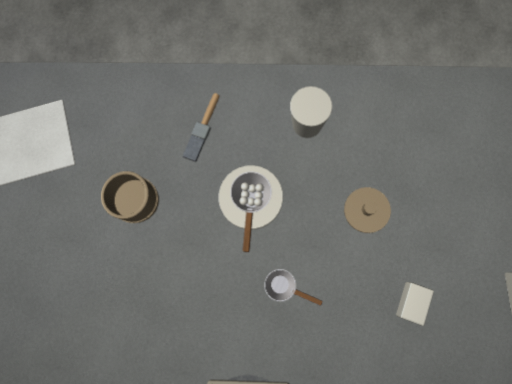

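View pics/side0.png

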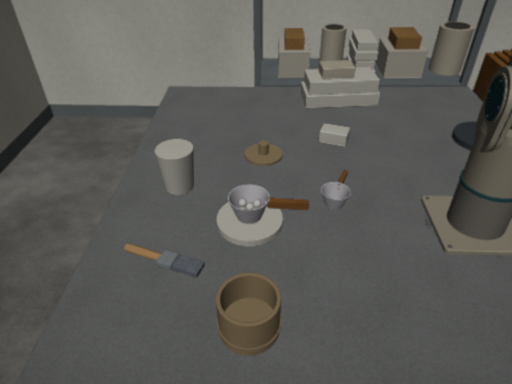

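Run:
```python
from h import *
def circ(P):
    A=np.c_[2*P[:,:2],np.ones(len(P))]; s=np.linalg.lstsq(A,(P[:,:2]**2).sum(1),rcond=None)[0]
    return s[:2].round(1),np.sqrt(s[2]+s[:2]@s[:2]).round(1)
for c in ['side','top']:
    im,d=eyes.get_image(c); cal=eyes.calibration(c)
    P=cloud(cal,d,np.ones(d.shape,bool))
    C=cloud(cal,d,np.ones(d.shape,bool)); 
    v,u=np.nonzero(d>0); col=im[v,u].astype(float)
    near=lambda x,y,r: np.hypot(P[:,0]-x,P[:,1]-y)<r
    H=P[(P[:,0]<512)&(P[:,0]>395)&(abs(P[:,1]-12)<40)&(P[:,2]>45)]
    k=np.polyfit(H[:,0],H[:,1],1)
    print(c,'handle n',len(H),'x',np.percentile(H[:,0],[1,99]).round(),'y=',k[0].round(3),'*(x-460)+',np.polyval(k,460).round(1),'ztop',np.percentile(H[:,2],[50,90,98]).round(1))
    for n,x,y,r in [('jar',548,319,75),('lid',535,-296,75),('bat',564,10,100)]:
        Q=P[near(x,y,r)]; print(n,'z pct',np.percentile(Q[:,2],[50,80,95,99]).round(1))
        lo,hi={'jar':(90,100),'lid':(14,26),'bat':(16,24)}[n]
        q=Q[(Q[:,2]>lo)&(Q[:,2]<hi)]; print('  circle ',circ(q), 'mean',q.mean(0).round(1),'mid',((q.max(0)+q.min(0))/2).round(1),np.ptp(q,axis=0).round())
        if n=='lid':
            q=Q[Q[:,2]>40]; print('  knob',q.mean(0).round(1),np.ptp(q,axis=0).round(),len(q))
    Q=P[near(562,7,60)&(P[:,2]>78)&(P[:,2]<86)]; print('cuprim',circ(Q),Q.max(0).round(),Q.min(0).round())
```

```text
side handle n 409 x [419. 512.] y= -0.057 *(x-460)+ 16.2 ztop [73.8 79.  80.3]
jar z pct [38.6 83.5 95.3 96.8]
  circle  (array([549.5, 318.6]), np.float64(55.9)) mean [549.6 321.3  94.5] mid [549.8 317.4  95. ] [118. 121.  10.]
lid z pct [19.5 22.2 52.  57.3]
  circle  (array([ 536.3, -291.7]), np.float64(44.9)) mean [ 536.2 -282.5   20.3] mid [ 536.4 -295.7   20.1] [119. 122.  12.]
  knob [ 536.1 -289.7   51.9] [31. 35. 20.] 94
bat z pct [21.1 61.5 78.8 82.9]
  circle  (array([565.3,  17.3]), np.float64(61.9)) mean [564.6  38.2  20.5] mid [564.6  23.6  20. ] [168. 144.   8.]
cuprim (array([564.7,   6.2]), np.float64(50.0)) [616.  58.  85.] [502. -47.  78.]
top handle n 278 x [416. 512.] y= -0.059 *(x-460)+ 11.9 ztop [77.5 80.2 81.4]
jar z pct [29.  86.2 96.1 98. ]
  circle  (array([547.1, 316. ]), np.float64(56.0)) mean [545.9 316.9  94.8] mid [546.9 316.9  94.7] [118. 121.   9.]
lid z pct [18.7 21.3 52.5 57.1]
  circle  (array([ 533.9, -294.4]), np.float64(44.5)) mean [ 532.8 -293.3   19.8] mid [ 533.5 -294.1   20.1] [119. 120.  12.]
  knob [ 533.  -292.8   54.7] [31. 31. 20.] 145
bat z pct [20.7 53.5 78.9 82.8]
  circle  (array([565.4,  11.6]), np.float64(70.4)) mean [554.7  11.5  20.2] mid [562.5  12.6  20. ] [169. 167.   8.]
cuprim (array([562.4,   6.6]), np.float64(50.0)) [615.  58.  86.] [504. -43.  78.]
```

Emit:
move_arm:
  steps:
    - [0, 0, 0, 0.05, -0.03, 0, 0.0854]
    - [0, 0, 0, 0.05, -0.03, 0, 0.0854]
    - [0, 0, 0, 0.05, -0.03, 0, 0.0854]
    - [0, 0, 0, 0.05, -0.03, 0, 0.0854]
    - [0, 0, 0, 0.05, -0.04, 0, 0.0854]

```text
clock: 1.5
eef_pos: [359.9, 498.3, 231.4]
tool_rot: [3.14, 0.001, 2.913]
force: [0.7, 1.0, 0.8]
width: 85.6
gripper_force: 0.0
```

Emit:
move_arm:
  steps:
    - [8, 0, 0, 0, -0.03, 0.01, 0.0854]
    - [8, 0, 0, 0, -0.03, 0.01, 0.0854]
    - [8, 0, 0, 0, -0.03, 0, 0.0854]
    - [8, 0, 0, 0, -0.02, 0, 0.0854]
    - [8, 0, 0, 0, -0.02, 0, 0.0854]

```text
clock: 2.0
eef_pos: [354.6, 396.5, 248.1]
tool_rot: [2.601, -0.138, 2.96]
force: [-0.2, 0.5, -1.6]
width: 85.8
gripper_force: 0.0
```

Run:
```python
from h import *
s=telemetry.read_state(); print({k:np.round(s[k],3) for k in ['clock','qpos','eef_pos','tool_rot']})
```

```text
{'clock': np.float64(2.0), 'qpos': array([-0.183,  0.408, -0.554,  2.154, -0.683,  0.377,  1.294]), 'eef_pos': array([354.633, 396.545, 248.087]), 'tool_rot': array([ 2.601, -0.138,  2.96 ])}
```

Emit:
move_arm:
  steps:
    - [-8, 0, 0, 0.02, 0, 0, 0.0854]
    - [-8, 0, 0, 0.02, 0, 0, 0.0854]
    - [-8, 0, 0, 0.02, 0, 0, 0.0854]
    - [-8, 0, 0, 0.02, 0, 0, 0.0854]
    - [-8, 0, 0, 0.02, 0, 0, 0.0854]

```text
clock: 2.5
eef_pos: [447.3, 400.1, 247.6]
tool_rot: [-3.044, -0.009, 2.913]
force: [0.8, 0.8, -1.1]
width: 85.3
gripper_force: 0.0
```

```bash
cat > s.py <<'E'
from h import *
s=telemetry.read_state(); print({k:np.round(s[k],4).tolist() for k in ['clock','qpos','eef_pos','tool_rot']})
E
python3 s.py
```

```text
{'clock': 2.5, 'qpos': [-0.8429, 0.5848, 0.0687, 1.5607, 0.0068, 1.0848, 0.555], 'eef_pos': [447.3184, 400.0731, 247.6065], 'tool_rot': [-3.0441, -0.009, 2.9127]}
```

Emit:
move_arm:
  steps:
    - [-8, 0, 0, 0, -0.01, 0, 0.0854]
    - [-8, 0, 0, 0, -0.01, 0, 0.0854]
    - [-8, 0, 0, 0, -0.01, 0, 0.0854]
    - [-8, 0, 0, 0, -0.01, 0, 0.0854]
    - [-8, 0, 0, 0, -0.01, 0, 0.0854]

```text
clock: 3.0
eef_pos: [445.5, 351.0, 246.3]
tool_rot: [-2.36, 0.137, 2.959]
force: [-0.1, -0.7, -0.8]
width: 85.3
gripper_force: 0.0
```

```bash
python3 s.py
```

```text
{'clock': 3.0, 'qpos': [-1.0639, 0.8859, 0.2241, 1.2586, 0.2816, 1.6605, 0.3997], 'eef_pos': [445.4933, 351.0062, 246.3434], 'tool_rot': [-2.3601, 0.1367, 2.9591]}
```

```bash
cat > fk.py <<'E'
from h import *
from scipy.optimize import least_squares
D=[([-1.40780,.62932,.03843,1.51840,-.0270,.99629,-.0200],[147.24,632.45,230.39],[-3.13969,0,2.91281]),
([-.183,.408,-.554,2.154,-.683,.377,1.294],[354.633,396.545,248.087],[2.601,-.138,2.960]),
([-.8429,.5848,.0687,1.5607,.0068,1.0848,.555],[447.3184,400.0731,247.6065],[-3.0441,-.009,2.9127]),
([-1.0639,.8859,.2241,1.2586,.2816,1.6605,.3997],[445.4933,351.0062,246.3434],[-2.3601,.1367,2.9591])]
ax='zyzyzyz'
def fk(q,p):
    # p: h,L1,L2,L3, elbow offset a, wrist offset b, j7 offset
    M=np.eye(3); t=np.array([0,0,p[0]],float)
    off=[[0,0,0],[0,0,0],[p[4],0,p[1]],[-p[4],0,0],[0,0,p[2]],[p[5],0,p[3]],[0,0,0]]
    for i in range(7):
        s=-1 if ax[i]=='z' else 1
        t=t+M@np.array(off[i]); M=M@R.from_euler(ax[i],s*q[i]).as_matrix()
        if i==5: t=t+M@np.array([p[5],0,p[3]])
    off
    return M@R.from_euler('z',p[6]).as_matrix(),t
def fk(q,p):
    r=lambda a,x:R.from_euler(a,x).as_matrix()
    M=r('z',-q[0])@r('y',q[1])@r('z',-q[2]); t=np.array([0,0,p[0]])+M@[p[4],0,p[1]]
    M=M@r('y',q[3]); t=t+M@[-p[4],0,0]; M=M@r('z',-q[4]); t=t+M@[0,0,p[2]]
    M=M@r('y',q[5]); t=t+M@[p[5],0,p[3]]; M=M@r('z',-q[6]+p[6]); return M,t
def res(p):
    o=[]
    for q,t,e in D:
        M,x=fk(q,p); o+=list(x-t)+list(300*(R.from_matrix(M).inv()*R.from_euler('xyz',e)).as_rotvec())
    return o
def solve():
    return min((least_squares(res,[350,450,450,250,0,0,a]) for a in [0,1.57,3.1,-1.57]),key=lambda s:s.cost)
if __name__=='__main__':
    s=solve(); print(s.x.round(3),s.cost,np.round(s.fun,1))
E
python3 fk.py
```

```text
[427.296 490.001 418.377 346.649 -31.776 -60.225   1.571] 966.6689563098095 [-23.5  11.3  10.3   0.    0.    0.1 -10.1   4.3  -2.    0.1  -0.1  -0.2
 -11.8  23.4   2.   -0.   -0.    0.1 -14.7  -3.1 -10.2   0.    0.    0.1]
```

```bash
cat > fk.py <<'E'
from h import *
from scipy.optimize import least_squares
exec(open('data.py').read())
r=lambda a,x:R.from_euler(a,x).as_matrix()
def fk(q,p):
    M=r('z',-q[0])@r('y',q[1])@r('z',-q[2]); t=np.array([0,0,p[0]])+M@[p[4],p[6],p[1]]
    M=M@r('y',q[3])@r('z',-q[4]); t=t+M@[0,p[7],p[2]]
    M=M@r('y',q[5]); t=t+M@[p[5],0,p[3]]; return M@r('z',-q[6]+np.pi/2),t
def res(p):
    return np.r_[np.concatenate([fk(q,p)[1]-t for q,t,e in D]),(p-p0)*.02]
p0=np.array([350,450,450,250,0,0,0,0.])
def solve(): return least_squares(res,p0)
if __name__=='__main__':
    s=solve(); print(s.x.round(1),np.round(s.fun,1))
E
python3 - <<'E'
t=open('fk.py').read()
E
cat > data.py <<'E'
D=[([-1.40780,.62932,.03843,1.51840,-.0270,.99629,-.0200],[147.24,632.45,230.39],[-3.13969,0,2.91281]),
([-.183,.408,-.554,2.154,-.683,.377,1.294],[354.633,396.545,248.087],[2.601,-.138,2.960]),
([-.8429,.5848,.0687,1.5607,.0068,1.0848,.555],[447.3184,400.0731,247.6065],[-3.0441,-.009,2.9127]),
([-1.0639,.8859,.2241,1.2586,.2816,1.6605,.3997],[445.4933,351.0062,246.3434],[-2.3601,.1367,2.9591])]
E
python3 fk.py
```

```text
[331.8 560.9 358.5 349.4  18.3  -4.7  -3.4 -25.1] [ 0.4 -0.  -0.6  0.5 -0.1 -0.4  0.6  0.3  0.5 -1.4  0.1  0.5 -0.4  2.2
 -1.8  2.   0.4 -0.1 -0.1 -0.5]
```

```bash
cat > plan.py <<'E'
from fk import *
P=solve().x
LO=np.array([-3.06,-.37,-1.25,.18,-1.1,.23,-2.94]);HI=np.array([3.06,2.12,1.32,2.47,4.24,1.98,2.94])
JAR=np.array([548.3,317.3]); GX=-78.
def pourpose(psi,sgn,tilt,lipz,back=20,g=GX):
    # cup handle along -x of frame yawed psi; sgn=-1: cup tips towards its +y
    C=r('z',psi)@r('x',sgn*np.radians(tilt))
    u=r('z',psi)@[0,-sgn,0]
    lip=np.r_[JAR,lipz]-back*u
    o=lip-C@[0,-sgn*52,62]
    return C, o
def tool(C,o,flip,g=GX):
    T=C@r('z',np.pi if flip else 0)@r('x',np.pi)
    return T, o+C@[g,0,46]+T[:,2]*19
def ik(T,t,seed,w=.02):
    mid=(LO+HI)/2
    f=lambda q:(lambda M,x:np.r_[(x-t)/100,(R.from_matrix(M.T@T)).as_rotvec(),w*0.02*(q-seed)])(*fk(q,P))
    s=least_squares(f,np.clip(seed,LO+.02,HI-.02),bounds=(LO,HI))
    return s.x,np.linalg.norm(s.fun[:6])
def marg(q): return np.minimum(q-LO,HI-q).min()
E
cat > search.py <<'E'
from plan import *
q0=np.array([-.85,.6,.1,1.56,0,1.05,.5])
for sgn in (-1,1):
  for psi in np.radians([-60,-40,-20,0,20,40,60,80]):
    for flip in (0,1):
      best=None
      for j3 in (-.8,-.3,.3,.8):
        q=q0.copy(); q[2]=j3; ok=1; m=9; qs=[]
        for tilt,lz in [(0,165),(25,165),(50,160),(75,118),(90,112),(105,112)]:
            C,o=pourpose(psi,sgn,tilt,lz); T,t=tool(C,o,flip)
            q2,e=ik(T,t,q)
            if e>.02: ok=0;break
            qs.append(q2); m=min(m,marg(q2)); q=q2
        if ok and (best is None or m>best[0]): best=(m,qs)
      if best: print(sgn,np.degrees(psi).round(),flip,round(best[0],2),best[1][0].round(2),best[1][-1].round(2),np.abs(np.diff(best[1],axis=0)).max().round(2))
E
time python3 search.py
```

```text
-1 0.0 0 0.04 [-1.06  0.8   0.9   1.92 -0.85  0.86 -1.27] [-1.35  1.82  1.28  1.05  0.08  1.89 -1.89] 0.34
-1 0.0 1 0.0 [-0.31  0.62 -0.33  2.    0.35  0.58  0.7 ] [-1.24  1.61  0.75  1.07  0.43  1.98  0.9 ] 0.56
-1 20.0 0 0.02 [-0.85  0.72  0.62  1.89 -0.61  0.74 -1.1 ] [-1.57  1.86  1.3   1.41  0.08  1.39 -1.94] 0.4
-1 20.0 1 0.36 [-0.5   0.62  0.04  1.93 -0.04  0.59  1.49] [-1.4   1.55  0.74  1.44  0.57  1.56  0.71] 0.46
-1 40.0 0 0.0 [-0.84  0.78  0.7   1.8  -0.67  0.82 -0.67] [-1.73  1.96  1.32  1.74  0.07  0.88 -2.03] 0.46
-1 40.0 1 0.45 [-0.17  0.67 -0.4   1.87  0.4   0.68  1.46] [-1.29  1.39  0.36  1.79  1.07  1.51  0.15] 0.54
-1 60.0 1 0.24 [-0.09  0.73 -0.5   1.77  0.48  0.76  1.78] [-1.15  1.36  0.17  2.08  1.48  1.64 -0.29] 0.76
-1 80.0 1 0.0 [-0.18  0.76 -0.38  1.65  0.36  0.81  2.25] [-0.94  1.42  0.08  2.3   1.86  1.98 -0.6 ] 1.37
1 -60.0 0 0.0 [-0.31  0.9  -0.7   1.46  0.63  1.02  2.5 ] [-0.    1.88 -0.92  2.26  3.99  1.98  1.4 ] 1.5
1 -60.0 1 0.0 [-0.63  0.82 -0.09  1.42  0.08  0.9  -0.22] [-0.    1.88 -0.92  2.26  3.99  1.98 -1.74] 1.5
1 -40.0 0 0.0 [-0.38  0.84 -0.6   1.55  0.55  0.93  2.86] [ 0.19  1.75 -0.73  2.29  4.16  1.61  1.12] 1.33
1 20.0 0 0.0 [-1.1   0.75  0.63  1.8  -0.6   0.79 -1.38] [ 0.25  1.39 -0.47  1.67 -1.06  1.48 -0.31] 0.5
1 20.0 1 0.29 [-0.77  0.66  0.08  1.84 -0.08  0.65  1.27] [ 0.52  1.6  -0.96  1.69 -0.67  1.09  2.5 ] 0.52
1 40.0 0 0.09 [-0.94  0.67  0.41  1.9  -0.41  0.66 -1.15] [ 0.06  1.39 -0.26  1.35 -0.95  1.89 -0.5 ] 0.4
1 40.0 1 0.36 [-0.65  0.62 -0.05  1.93  0.05  0.59  1.54] [ 0.32  1.52 -0.79  1.37 -0.61  1.58  2.34] 0.47
1 60.0 0 0.0 [-1.02  0.71  0.65  1.93 -0.64  0.72 -0.51] [ 0.19  1.6  -0.89  1.02 -0.43  1.98 -1.04] 0.58
1 60.0 1 0.06 [-0.19  0.67 -0.66  2.01  0.66  0.67  1.35] [ 0.27  1.71 -1.19  1.03 -0.22  1.91  1.91] 0.37
real	2m7.341s
user	2m7.699s
sys	0m0.096s
```

```bash
cat > go.py <<'E'
from h import *
def cur():
    s=telemetry.read_state(); return R.from_euler('xyz',s['tool_rot']),np.array(s['eef_pos'])
def rows(tgt,grip,start=None,deg=8.5,mm=48):
    """tgt: list of (Rotation, pos mm). prints rows in calls of 5"""
    a,p=start or cur(); out=[]
    for b,q in tgt:
        v=np.degrees((b*a.inv()).as_rotvec()); d=np.array(q)-p
        n=max(1,int(np.ceil(max(np.linalg.norm(v)/deg,np.linalg.norm(d)/mm))))
        out+=[[*np.round(v/n,2).tolist(),*np.round(d/n/1000,4).tolist(),grip]]*n; a,p=b,np.array(q)
    for i in range(0,len(out),5): print(out[i:i+5])
E
python3 - <<'E'
from go import *
b=R.from_euler('xyz',[np.pi,0,3.083])
rows([(b,[485,11,180])],.0854)
E
```

```text
[[5.67, 0.25, 1.22, 0.0049, -0.0425, -0.0083, 0.0854], [5.67, 0.25, 1.22, 0.0049, -0.0425, -0.0083, 0.0854], [5.67, 0.25, 1.22, 0.0049, -0.0425, -0.0083, 0.0854], [5.67, 0.25, 1.22, 0.0049, -0.0425, -0.0083, 0.0854], [5.67, 0.25, 1.22, 0.0049, -0.0425, -0.0083, 0.0854]]
[[5.67, 0.25, 1.22, 0.0049, -0.0425, -0.0083, 0.0854], [5.67, 0.25, 1.22, 0.0049, -0.0425, -0.0083, 0.0854], [5.67, 0.25, 1.22, 0.0049, -0.0425, -0.0083, 0.0854]]
```

Emit:
move_arm:
  steps:
    - [5.7, 0.2, 1.2, 0.005, -0.042, -0.008, 0.0854]
    - [5.7, 0.2, 1.2, 0.005, -0.042, -0.008, 0.0854]
    - [5.7, 0.2, 1.2, 0.005, -0.042, -0.008, 0.0854]
    - [5.7, 0.2, 1.2, 0.005, -0.042, -0.008, 0.0854]
    - [5.7, 0.2, 1.2, 0.005, -0.042, -0.008, 0.0854]

```text
clock: 3.5
eef_pos: [470.8, 139.1, 205.9]
tool_rot: [-2.858, 0.041, 3.023]
force: [2.1, -0.9, 0.4]
width: 85.0
gripper_force: 0.0
```

Emit:
move_arm:
  steps:
    - [5.7, 0.2, 1.2, 0.005, -0.042, -0.008, 0.0854]
    - [5.7, 0.2, 1.2, 0.005, -0.042, -0.008, 0.0854]
    - [5.7, 0.2, 1.2, 0.005, -0.042, -0.008, 0.0854]
    - [0, 0, 0, 0, 0, 0, 0.0854]
    - [0, 0, 0, 0, 0, 0, 0.0854]

```text
clock: 4.0
eef_pos: [484.5, 21.1, 183.4]
tool_rot: [-3.126, 0.0, 3.065]
force: [-0.5, 0.9, -0.9]
width: 85.8
gripper_force: 0.0
```

```bash
python3 s.py
python3 - <<'E'
from go import *
im,d=eyes.get_image('wrist'); cal=eyes.calibration('wrist'); cv2.imwrite('pics/w1.png',im)
P=cloud(cal,d,np.ones(d.shape,bool))
H=P[(P[:,0]<508)&(P[:,0]>410)&(abs(P[:,1]-12)<40)&(P[:,2]>72)]
k=np.polyfit(H[:,0],H[:,1],1); print('handle',len(H),H.min(0),H.max(0),k,np.polyval(k,485),np.median(H[:,2]))
for n in ['cup','cup_mid']:
    for r in finder.pinpoint('wrist',n)[:2]: print(n,r['confidence'],w(cal,r['location']).round(1))
rows([(R.from_euler('xyz',[np.pi,0,3.083]),[485,11,47])],.0854)
E
```

```text
{'clock': 4.0, 'qpos': [-0.0907, 0.4658, -0.0307, 2.0175, 0.0477, 0.6617, 1.338], 'eef_pos': [484.5081, 21.0814, 183.4335], 'tool_rot': [-3.1258, 0.0003, 3.0647]}
handle 16033 [417.56550176 -27.99361545  72.26425758] [507.96919209  51.99593847 278.65667833] [-0.13487707 71.1970169 ] 5.781638088363636 262.19496176516594
cup 0.73 [ 3.394e+02 -7.310e+01  3.000e-01]
cup 0.56 [567.1   5.5  18.4]
cup_mid 0.84 [342.2 -69.4  24.9]
cup_mid 0.66 [564.    9.7  59.1]
[[0.28, -0.01, 0.11, 0.0002, -0.0054, -0.0455, 0.0854], [0.28, -0.01, 0.11, 0.0002, -0.0054, -0.0455, 0.0854], [0.28, -0.01, 0.11, 0.0002, -0.0054, -0.0455, 0.0854]]
```

View pics/w1.png

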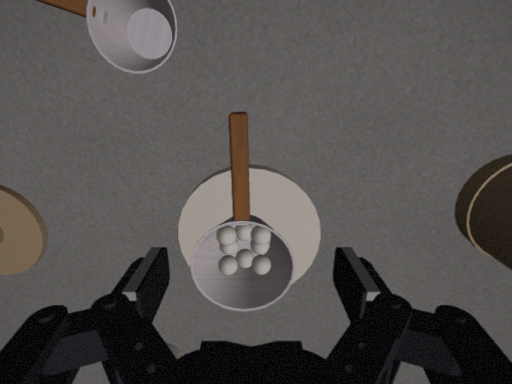

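Run:
```python
from go import *
im,d=eyes.get_image('wrist'); cal=eyes.calibration('wrist')
P=cloud(cal,d,np.ones(d.shape,bool))
H=P[(P[:,0]<505)&(P[:,0]>410)&(abs(P[:,1]-12)<30)&(P[:,2]>70)&(P[:,2]<90)]
k=np.polyfit(H[:,0],H[:,1],1); print('handle',len(H),H.min(0),H.max(0),k,np.polyval(k,485),np.percentile(H[:,2],[20,50,80]))
Q=P[(np.hypot(P[:,0]-563,P[:,1]-7)<65)&(P[:,2]>79)&(P[:,2]<86)]; A=np.c_[2*Q[:,:2],np.ones(len(Q))]
print(np.linalg.lstsq(A,(Q[:,:2]**2).sum(1),rcond=None)[0],Q.min(0),Q.max(0))
```

```text
handle 1760 [417.25756631   1.14397534  70.22230118] [504.87551721  21.50001373  80.37837767] [-0.05527912 37.15958123] 10.349208844001794 [77.32571331 78.04023302 78.67565842]
[ 5.63710649e+02  5.76751042e+00 -3.15313570e+05] [498.05654798 -45.95342111  79.00536406] [616.46644074  56.54164397  84.08195286]
```

Emit:
move_arm:
  steps:
    - [0.3, 0, 0.3, 0, -0.0055, -0.03, 0.0854]
    - [0.3, 0, 0.3, 0, -0.005, -0.03, 0.0854]
    - [0.3, 0, 0.3, 0, 0, -0.03, 0.0854]
    - [0, 0, 0, 0, 0, -0.02, 0.0854]
    - [0, 0, 0, 0, 0, 0, 0.0854]

```text
clock: 4.7
eef_pos: [482.4, 16.8, 71.2]
tool_rot: [-3.142, -0.006, 3.094]
force: [-0.1, 1.3, 0.9]
width: 85.5
gripper_force: 0.0
```

```bash
python3 s.py
```

```text
{'clock': 4.7, 'qpos': [-0.067, 0.6631, -0.0373, 2.1034, 0.0593, 0.3819, 1.372], 'eef_pos': [482.4151, 16.7954, 71.1512], 'tool_rot': [-3.1416, -0.0059, 3.0944]}
```

Emit:
move_arm:
  steps:
    - [0, 0, 0, 0.001, -0.003, -0.006, 0.0854]
    - [0, 0, 0, 0.001, -0.003, -0.006, 0.0854]
    - [0, 0, -0.3, 0, 0, -0.006, 0.0854]
    - [0, 0, -0.3, 0, 0, -0.006, 0.0854]
    - [0, 0, 0, 0, 0, 0, 0.0854]

```text
clock: 5.2
eef_pos: [485.9, 8.1, 48.9]
tool_rot: [3.141, -0.002, 3.078]
force: [0.5, -0.8, 0.3]
width: 85.4
gripper_force: 0.0
```

```bash
python3 s.py
```

```text
{'clock': 5.2, 'qpos': [-0.0528, 0.7078, -0.0314, 2.1077, 0.0615, 0.3285, 1.3725], 'eef_pos': [485.9171, 8.1468, 48.8625], 'tool_rot': [3.1412, -0.0016, 3.0783]}
```

Emit:
move_arm:
  steps:
    - [0, 0, 0, 0, 0.002, -0.001, 0.0854]
    - [0, 0, 0, 0, 0, 0, 0.04]
    - [0, 0, 0, 0, 0, 0, 0.03]
    - [0, 0, 0, 0, 0, 0, 0.0]
    - [0, 0, 0, 0, 0, 0, 0.0]

```text
clock: 5.7
eef_pos: [486.4, 10.1, 48.4]
tool_rot: [3.141, -0.001, 3.078]
force: [0.3, -0.6, -0.1]
width: 28.4
gripper_force: 0.0
```

Emit:
move_arm:
  steps:
    - [0, 0, 0, 0, 0, 0, 0.0]
    - [0, 0, 0, 0, 0, 0, 0.0]
    - [0, 0, 0, 0, 0, 0, 0.0]
    - [0, 0, 0, 0, 0, 0, 0.0]
    - [0, 0, 0, 0, 0, 0, 0.0]

```text
clock: 6.2
eef_pos: [486.3, 10.0, 48.5]
tool_rot: [3.141, -0.001, 3.078]
force: [0.0, -0.8, 5.0]
width: 14.8
gripper_force: 59.0
```

```bash
python3 s.py
```

```text
{'clock': 6.2, 'qpos': [-0.0573, 0.7087, -0.0306, 2.1077, 0.0607, 0.3266, 1.3695], 'eef_pos': [486.2873, 10.0159, 48.4541], 'tool_rot': [3.1412, -0.0007, 3.0783]}
```

Emit:
move_arm:
  steps:
    - [0, 0, 0, 0, 0, 0.006, 0.0]
    - [0, 0, 0, 0, 0, 0.012, 0.0]
    - [0, 0, 0, 0, 0, 0.018, 0.0]
    - [0, 0, 0, 0, 0, 0.02, 0.0]
    - [0, 0, 0, 0, 0, 0.02, 0.0]

```text
clock: 6.7
eef_pos: [485.8, 10.3, 125.5]
tool_rot: [3.141, -0.002, 3.079]
force: [0.2, 0.3, -3.6]
width: 14.7
gripper_force: 58.5
```

Emit:
move_arm:
  steps:
    - [0, 0, 0, 0, 0, 0.02, 0.0]
    - [0, 0, 0, 0, 0, 0.02, 0.0]
    - [0, 0, 0, 0, 0, 0.015, 0.0]
    - [0, 0, 0, 0, 0, 0.006, 0.0]
    - [0, 0, 0, 0, 0, 0, 0.0]

```text
clock: 7.2
eef_pos: [486.5, 10.2, 186.2]
tool_rot: [3.141, 0.001, 3.079]
force: [-0.7, 0.2, -2.2]
width: 14.9
gripper_force: 58.5
```

```bash
python3 s.py
python3 - <<'E'
from go import *
for c in ['side']:
    im,d=eyes.get_image(c); cal=eyes.calibration(c); cv2.imwrite('pics/side1.png',im[100:320,100:420])
    for n in ['cup','cup_mid']:
        for r in finder.pinpoint(c,n)[:2]: print(n,r['confidence'],w(cal,r['location']).round(1))
E
```

```text
{'clock': 7.2, 'qpos': [-0.0403, 0.4626, -0.0534, 2.0122, 0.0376, 0.6669, 1.3903], 'eef_pos': [486.4935, 10.2465, 186.2203], 'tool_rot': [3.1409, 0.0008, 3.0787]}
cup 0.75 [563.7   4.5 156. ]
cup 0.56 [342.6 -73.    2.5]
cup_mid 0.95 [563.5   3.8 196.1]
cup_mid 0.73 [340.5 -73.   28.4]
```

View pics/side1.png

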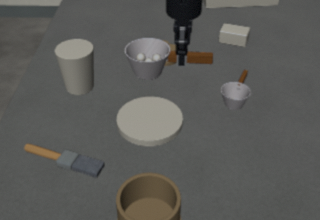

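```bash
cat > pour.py <<'E'
from plan import *
from go import rows,cur
def tp(psi,tilt,lz,back=20,g=-77.5,h=28.4):
    C,o=pourpose(psi,-1,tilt,lz,back); T=C@r('z',np.pi)@r('x',np.pi)
    return T,o+C@[g,0,h],o
if __name__=='__main__':
    q0=np.array(telemetry.read_state()['qpos'])
    for deg in (30,40,50):
        q=q0.copy(); print(deg)
        for tilt,lz in [(0,195),(20,190),(40,175),(60,140),(72,118),(84,112),(96,112),(110,112)]:
            T,t,o=tp(np.radians(deg),tilt,lz); q,e=ik(T,t,q,w=1); print(tilt,t.round(),o.round(),q.round(2),'e',e.round(3),'m',marg(q).round(2))
E
python3 pour.py
```

```text
30
0 [517. 216. 161.] [584. 255. 133.] [-0.32  0.59 -0.2   1.87  0.17  0.69  1.48] e 0.0 m 0.46
20 [521. 209. 176.] [593. 239. 150.] [-0.68  0.6   0.07  1.91  0.47  0.73  1.1 ] e 0.001 m 0.5
40 [522. 208. 183.] [598. 231. 161.] [-0.98  0.71  0.27  1.91  0.69  0.85  0.79] e 0.0 m 0.56
60 [519. 214. 168.] [598. 231. 154.] [-1.18  0.94  0.39  1.87  0.79  1.    0.57] e 0.0 m 0.6
72 [515. 220. 157.] [596. 235. 148.] [-1.26  1.09  0.44  1.81  0.81  1.11  0.49] e 0.0 m 0.66
84 [511. 228. 160.] [592. 242. 157.] [-1.31  1.23  0.48  1.75  0.81  1.25  0.45] e 0.0 m 0.72
96 [505. 237. 167.] [586. 251. 170.] [-1.35  1.36  0.52  1.67  0.81  1.39  0.44] e 0.0 m 0.59
110 [498. 249. 172.] [579. 265. 182.] [-1.37  1.51  0.56  1.59  0.82  1.55  0.43] e 0.0 m 0.43
40
0 [535. 212. 161.] [595. 262. 133.] [-0.27  0.61 -0.25  1.83  0.21  0.72  1.64] e 0.0 m 0.49
20 [541. 206. 176.] [606. 248. 150.] [-0.65  0.59  0.05  1.93  0.53  0.66  1.24] e 0.001 m 0.43
40 [541. 205. 183.] [612. 241. 161.] [-1.    0.69  0.32  1.99  0.83  0.7   0.82] e 0.001 m 0.47
60 [537. 210. 168.] [612. 241. 154.] [-1.24  0.93  0.48  
[... 474 characters left out ...]
.79  0.25  0.76  1.79] e 0.0 m 0.53
20 [560. 206. 176.] [617. 259. 150.] [-0.61  0.59  0.04  1.94  0.58  0.59  1.38] e 0.001 m 0.36
40 [561. 206. 183.] [625. 253. 161.] [-1.03  0.69  0.42  2.07  0.98  0.52  0.84] e 0.001 m 0.29
60 [556. 210. 168.] [625. 253. 154.] [-1.29  0.94  0.61  2.12  1.26  0.6   0.34] e 0.001 m 0.35
72 [551. 214. 157.] [621. 256. 148.] [-1.39  1.12  0.65  2.11  1.27  0.7   0.18] e 0.0 m 0.36
84 [544. 220. 160.] [615. 261. 157.] [-1.45  1.27  0.66  2.06  1.2   0.84  0.13] e 0.0 m 0.41
96 [535. 227. 167.] [607. 268. 170.] [-1.49  1.41  0.68  2.    1.13  0.98  0.11] e 0.0 m 0.47
110 [524. 236. 172.] [595. 278. 182.] [-1.52  1.58  0.7   1.9   1.04  1.16  0.11] e 0.0 m 0.54
```

Run:
```python
from pour import *
psi=np.radians(35)
w0=[(0,195),(20,190),(40,175),(60,140),(70,120)]
rows([(R.from_matrix(tp(psi,a,b)[0]),tp(psi,a,b)[1]) for a,b in w0],0.0,deg=4.5,mm=30)
print([tp(psi,a,b)[1].round(0) for a,b in w0])
```

```text
[[0.0, -0.02, 4.29, 0.0045, 0.0226, -0.0026, 0.0], [0.0, -0.02, 4.29, 0.0045, 0.0226, -0.0026, 0.0], [0.0, -0.02, 4.29, 0.0045, 0.0226, -0.0026, 0.0], [0.0, -0.02, 4.29, 0.0045, 0.0226, -0.0026, 0.0], [0.0, -0.02, 4.29, 0.0045, 0.0226, -0.0026, 0.0]]
[[0.0, -0.02, 4.29, 0.0045, 0.0226, -0.0026, 0.0], [0.0, -0.02, 4.29, 0.0045, 0.0226, -0.0026, 0.0], [0.0, -0.02, 4.29, 0.0045, 0.0226, -0.0026, 0.0], [0.0, -0.02, 4.29, 0.0045, 0.0226, -0.0026, 0.0], [-3.28, -2.29, -0.0, 0.001, -0.0014, 0.003, 0.0]]
[[-3.28, -2.29, -0.0, 0.001, -0.0014, 0.003, 0.0], [-3.28, -2.29, -0.0, 0.001, -0.0014, 0.003, 0.0], [-3.28, -2.29, -0.0, 0.001, -0.0014, 0.003, 0.0], [-3.28, -2.29, -0.0, 0.001, -0.0014, 0.003, 0.0], [-3.28, -2.29, -0.0, 0.0001, -0.0002, 0.0013, 0.0]]
[[-3.28, -2.29, -0.0, 0.0001, -0.0002, 0.0013, 0.0], [-3.28, -2.29, -0.0, 0.0001, -0.0002, 0.0013, 0.0], [-3.28, -2.29, -0.0, 0.0001, -0.0002, 0.0013, 0.0], [-3.28, -2.29, -0.0, 0.0001, -0.0002, 0.0013, 0.0], [-3.28, -2.29, 0.0, -0.0007, 0.001, -0.0029, 0.0]]
[[-3.28, -2.29, 0.0, -0.0007, 0.001, -0.0029, 0.0], [-3.28, -2.29, 0.0, -0.0007, 0.001, -0.0029, 0.0], [-3.28, -2.29, 0.0, -0.0007, 0.001, -0.0029, 0.0], [-3.28, -2.29, 0.0, -0.0007, 0.001, -0.0029, 0.0], [-2.73, -1.91, -0.0, -0.0011, 0.0016, -0.0036, 0.0]]
[[-2.73, -1.91, -0.0, -0.0011, 0.0016, -0.0036, 0.0], [-2.73, -1.91, -0.0, -0.0011, 0.0016, -0.0036, 0.0]]
[array([526., 214., 161.]), array([531., 207., 176.]), array([532., 206., 183.]), array([528., 211., 168.]), array([525., 216., 157.])]
```

Transfer over to the jar with gentle ramps, then check.

Emit:
move_arm:
  steps:
    - [0, 0, 2, 0.002, 0.009, 0, 0.0]
    - [0, 0, 3.8, 0.004, 0.018, -0.002, 0.0]
    - [0, 0, 4.6, 0.005, 0.025, -0.003, 0.0]
    - [0, 0, 4.6, 0.005, 0.025, -0.003, 0.0]
    - [0, 0, 4.6, 0.005, 0.025, -0.003, 0.0]

```text
clock: 7.85
eef_pos: [507.3, 115.3, 173.7]
tool_rot: [3.14, -0.001, -2.855]
force: [-0.5, 0.4, -1.8]
width: 14.9
gripper_force: 58.6
```

Emit:
move_arm:
  steps:
    - [0, 0, 4.6, 0.005, 0.025, -0.003, 0.0]
    - [0, 0, 4.6, 0.005, 0.025, -0.003, 0.0]
    - [0, 0, 4.6, 0.005, 0.025, -0.003, 0.0]
    - [0, 0, 3.4, 0.003, 0.018, -0.003, 0.0]
    - [0, 0, 1.8, 0.001, 0.009, -0.002, 0.0]

```text
clock: 8.35
eef_pos: [526.0, 217.3, 159.7]
tool_rot: [3.14, -0.0, -2.525]
force: [0.4, -0.4, -2.7]
width: 14.9
gripper_force: 58.6
```

Emit:
move_arm:
  steps:
    - [0, 0, 0, 0, 0, 0, 0.0]
    - [0, 0, 0, 0, 0, 0, 0.0]

```text
clock: 8.55
eef_pos: [526.0, 212.8, 160.0]
tool_rot: [-3.141, -0.002, -2.532]
force: [-1.1, 0.4, -2.6]
width: 15.1
gripper_force: 58.6
```

```bash
python3 s.py
python3 - <<'E'
from pour import *
psi=np.radians(35)
w0=[(20,190),(40,175),(60,140),(70,120)]
rows([(R.from_matrix(tp(psi,a,b)[0]),tp(psi,a,b)[1]) for a,b in w0],0.0,deg=5,mm=30)
for c in ['side','top']:
    im,d=eyes.get_image(c); cal=eyes.calibration(c)
    for n in ['cup_mid','jar']:
        for x in finder.pinpoint(c,n)[:1]: print(n,x['confidence'],w(cal,x['location']).round(1))
E
```

```text
{'clock': 8.55, 'qpos': [-0.2887, 0.6081, -0.224, 1.8178, 0.1905, 0.7389, 1.5647], 'eef_pos': [526.0329, 212.8428, 160.0173], 'tool_rot': [-3.1413, -0.0024, -2.5322]}
[[-4.07, -2.89, 0.03, 0.0012, -0.0015, 0.004, 0.0], [-4.07, -2.89, 0.03, 0.0012, -0.0015, 0.004, 0.0], [-4.07, -2.89, 0.03, 0.0012, -0.0015, 0.004, 0.0], [-4.07, -2.89, 0.03, 0.0012, -0.0015, 0.004, 0.0], [-3.28, -2.29, -0.0, 0.0001, -0.0002, 0.0013, 0.0]]
[[-3.28, -2.29, -0.0, 0.0001, -0.0002, 0.0013, 0.0], [-3.28, -2.29, -0.0, 0.0001, -0.0002, 0.0013, 0.0], [-3.28, -2.29, -0.0, 0.0001, -0.0002, 0.0013, 0.0], [-3.28, -2.29, -0.0, 0.0001, -0.0002, 0.0013, 0.0], [-4.1, -2.87, 0.0, -0.0009, 0.0013, -0.0036, 0.0]]
[[-4.1, -2.87, 0.0, -0.0009, 0.0013, -0.0036, 0.0], [-4.1, -2.87, 0.0, -0.0009, 0.0013, -0.0036, 0.0], [-4.1, -2.87, 0.0, -0.0009, 0.0013, -0.0036, 0.0], [-2.73, -1.91, -0.0, -0.0011, 0.0016, -0.0036, 0.0], [-2.73, -1.91, -0.0, -0.0011, 0.0016, -0.0036, 0.0]]
[[-2.73, -1.91, -0.0, -0.0011, 0.0016, -0.0036, 0.0]]
cup_mid 0.88 [588.  254.1 166.9]
jar 0.63 [548.9 323.6  -1.6]
cup_mid 0.83 [337.1 -73.   26.3]
```

Emit:
move_arm:
  steps:
    - [-2, -1.4, 0, 0.001, -0.001, 0.003, 0.0]
    - [-3.3, -2.3, 0, 0.001, -0.0015, 0.004, 0.0]
    - [-3.3, -2.3, 0, 0.001, -0.0015, 0.004, 0.0]
    - [-4.1, -2.9, 0, 0.001, -0.001, 0.003, 0.0]
    - [-4.1, -2.9, 0, 0.001, -0.001, 0.003, 0.0]

```text
clock: 9.35
eef_pos: [531.7, 208.1, 178.1]
tool_rot: [-2.781, 0.002, -2.532]
force: [-0.6, -0.1, -3.4]
width: 15.0
gripper_force: 58.8
```

Emit:
move_arm:
  steps:
    - [-4.1, -2.9, 0, 0, 0, 0.002, 0.0]
    - [-4.1, -2.9, 0, 0, 0, 0.002, 0.0]
    - [-4.1, -2.9, 0, 0, 0, 0.001, 0.0]
    - [-4.1, -2.9, 0, 0, 0, 0.001, 0.0]
    - [-3.3, -2.3, 0, -0.001, 0.001, -0.004, 0.0]

```text
clock: 9.85
eef_pos: [530.2, 211.0, 179.4]
tool_rot: [-2.362, 0.004, -2.529]
force: [0.2, -0.1, -3.2]
width: 15.2
gripper_force: 58.9
```

Emit:
move_arm:
  steps:
    - [-3.3, -2.3, 0, -0.001, 0.001, -0.004, 0.0]
    - [-3.3, -2.3, 0, -0.001, 0.001, -0.004, 0.0]
    - [-3.3, -2.3, 0, -0.001, 0.001, -0.004, 0.0]
    - [0, 0, 0, 0, 0, 0, 0.0]
    - [0, 0, 0, 0, 0, 0, 0.0]

```text
clock: 10.35
eef_pos: [527.3, 212.8, 166.9]
tool_rot: [-2.154, 0.001, -2.53]
force: [0.2, -0.6, -2.4]
width: 15.1
gripper_force: 59.1
```

```bash
python3 s.py
python3 - <<'E'
from pour import *
psi=np.radians(35)
T,p=cur(); C=T.as_matrix()@r('x',np.pi)@r('z',np.pi); o=p-C@[-77.5,0,28.4]
lip=o+C@[0,52,62]; u=r('z',psi)@[0,1,0]
print('tilt',np.degrees(np.arccos(C[2,2])),'lip',lip.round(1),'back',((JAR-lip[:2])@u[:2]).round(1),'lat',((JAR-lip[:2])@[u[1],-u[0]]).round(1))
w0=[(72,118),(90,113),(110,112)]
rows([(R.from_matrix(tp(psi,a,b)[0]),tp(psi,a,b)[1]) for a,b in w0],0.0,deg=4,mm=30)
im,d=eyes.get_image('side'); cv2.imwrite('pics/side2.png',cv2.resize(im[150:384,120:400],None,fx=2,fy=2))
E
```

```text
{'clock': 10.35, 'qpos': [-1.1741, 0.8828, 0.3651, 1.8773, 0.8411, 0.9553, 0.6013], 'eef_pos': [527.2566, 212.7617, 166.9335], 'tool_rot': [-2.1543, 0.0008, -2.5296]}
tilt 56.56586180442723 lip [558.1 303.7 142.1] back 16.8 lat -0.3
[[-3.17, -2.21, -0.02, -0.0009, 0.0011, -0.0025, 0.0], [-3.17, -2.21, -0.02, -0.0009, 0.0011, -0.0025, 0.0], [-3.17, -2.21, -0.02, -0.0009, 0.0011, -0.0025, 0.0], [-3.17, -2.21, -0.02, -0.0009, 0.0011, -0.0025, 0.0], [-2.95, -2.06, 0.0, -0.0017, 0.0024, 0.0016, 0.0]]
[[-2.95, -2.06, 0.0, -0.0017, 0.0024, 0.0016, 0.0], [-2.95, -2.06, 0.0, -0.0017, 0.0024, 0.0016, 0.0], [-2.95, -2.06, 0.0, -0.0017, 0.0024, 0.0016, 0.0], [-2.95, -2.06, 0.0, -0.0017, 0.0024, 0.0016, 0.0], [-2.73, -1.91, 0.0, -0.0019, 0.0027, 0.0012, 0.0]]
[[-2.73, -1.91, 0.0, -0.0019, 0.0027, 0.0012, 0.0], [-2.73, -1.91, 0.0, -0.0019, 0.0027, 0.0012, 0.0], [-2.73, -1.91, 0.0, -0.0019, 0.0027, 0.0012, 0.0], [-2.73, -1.91, 0.0, -0.0019, 0.0027, 0.0012, 0.0], [-2.73, -1.91, 0.0, -0.0019, 0.0027, 0.0012, 0.0]]
```

View pics/side2.png

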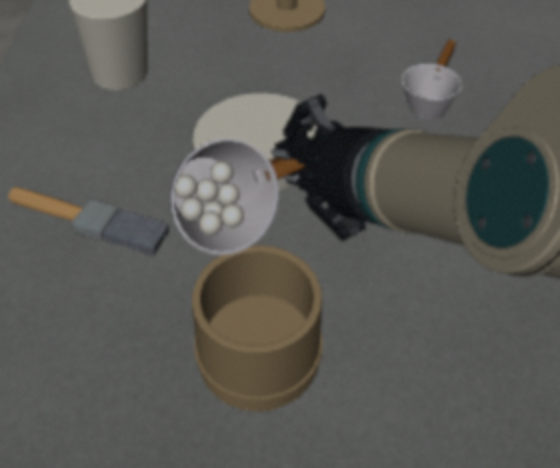

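Emit:
move_arm:
  steps:
    - [-3.2, -2.2, 0, -0.001, 0.001, -0.0025, 0.0]
    - [-3.2, -2.2, 0, -0.001, 0.001, -0.0025, 0.0]
    - [-3.2, -2.2, 0, -0.001, 0.001, -0.0025, 0.0]
    - [-3.2, -2.2, 0, -0.001, 0.001, -0.0025, 0.0]
    - [-1.5, -1, 0, -0.001, 0.001, 0.001, 0.0]

```text
clock: 10.9
eef_pos: [522.4, 217.5, 157.5]
tool_rot: [-1.851, -0.002, -2.531]
force: [-0.8, 0.4, -1.5]
width: 14.7
gripper_force: 59.3
```

Emit:
move_arm:
  steps:
    - [-1.5, -1, 0, -0.001, 0.0015, 0.001, 0.0]
    - [-1.5, -1, 0, -0.001, 0.0015, 0.001, 0.0]
    - [-1.5, -1, 0, -0.001, 0.001, 0.001, 0.0]
    - [-1.5, -1, 0, -0.001, 0.0015, 0.001, 0.0]
    - [-1.5, -1, 0, -0.001, 0.0015, 0.001, 0.0]

```text
clock: 11.4
eef_pos: [517.3, 224.3, 163.7]
tool_rot: [-1.69, -0.005, -2.531]
force: [0.2, -0.5, -2.0]
width: 14.9
gripper_force: 59.3
```

Emit:
move_arm:
  steps:
    - [-1.5, -1, 0, -0.001, 0.0015, 0.001, 0.0]
    - [-1.5, -1, 0, -0.001, 0.0015, 0.001, 0.0]
    - [-1.5, -1, 0, -0.001, 0.001, 0.001, 0.0]
    - [-1.5, -1, 0, -0.001, 0.0015, 0.001, 0.0]
    - [-1.5, -1, 0, -0.001, 0.0015, 0.001, 0.0]

```text
clock: 11.9
eef_pos: [512.2, 231.3, 168.4]
tool_rot: [-1.532, -0.009, -2.532]
force: [-0.4, 0.1, -2.2]
width: 15.1
gripper_force: 59.3
```

```bash
cat > chk.py <<'E'
from pour import *
import sys
psi=np.radians(35)
T,p=cur(); C=T.as_matrix()@r('x',np.pi)@r('z',np.pi); o=p-C@[-77.5,0,28.4]
lip=o+C@[0,52,62]; u=r('z',psi)@[0,1,0]
print('tilt',np.degrees(np.arccos(C[2,2])),'lip',lip.round(1),'back',((JAR-lip[:2])@u[:2]).round(1),'lat',((JAR-lip[:2])@[u[1],-u[0]]).round(1))
rows([(R.from_matrix(tp(psi,a,b)[0]),tp(psi,a,b)[1]) for a,b in [(110,113)]],0.0,deg=4,mm=30)
im,d=eyes.get_image('side'); cv2.imwrite(sys.argv[1],cv2.resize(im[150:384,120:400],None,fx=2,fy=2))
E
python3 chk.py pics/side3.png
```

```text
tilt 92.19673820228219 lip [557.3 301.3 114.5] back 18.3 lat 1.8
[[-2.86, -2.12, 0.04, -0.0016, 0.0028, 0.001, 0.0], [-2.86, -2.12, 0.04, -0.0016, 0.0028, 0.001, 0.0], [-2.86, -2.12, 0.04, -0.0016, 0.0028, 0.001, 0.0], [-2.86, -2.12, 0.04, -0.0016, 0.0028, 0.001, 0.0], [-2.86, -2.12, 0.04, -0.0016, 0.0028, 0.001, 0.0]]
```

View pics/side3.png

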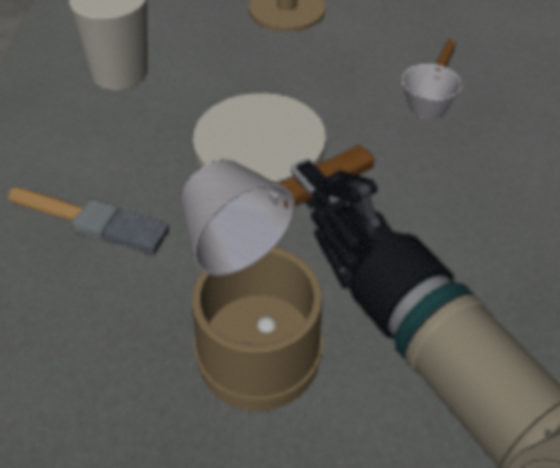

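One ball is visible in the jar (265,325); the cup sits over the mouth with its lip inside the rim. I continue to about 110°.

Emit:
move_arm:
  steps:
    - [-2, -1.4, 0, -0.001, 0.002, 0.0005, 0.0]
    - [-2, -1.5, 0, -0.001, 0.002, 0.0005, 0.0]
    - [-2, -1.4, 0, -0.001, 0.002, 0.001, 0.0]
    - [-2, -1.5, 0, -0.001, 0.002, 0.0005, 0.0]
    - [-2, -1.4, 0, -0.001, 0.002, 0.0005, 0.0]

```text
clock: 12.45
eef_pos: [507.2, 241.4, 171.2]
tool_rot: [-1.317, -0.006, -2.534]
force: [-0.3, -0.4, -2.8]
width: 15.1
gripper_force: 59.4
```

Emit:
move_arm:
  steps:
    - [-2, -1.4, 0, -0.001, 0.002, 0.0005, 0.0]
    - [-2, -1.5, 0, -0.001, 0.002, 0.0005, 0.0]
    - [0, 0, 0, 0, 0, 0, 0.0]
    - [0, 0, 0, 0, 0, 0, 0.0]
    - [0, 0, 0, 0, 0, 0, 0.0]

```text
clock: 12.95
eef_pos: [505.3, 245.0, 172.2]
tool_rot: [-1.234, -0.004, -2.535]
force: [0.2, 0.3, -1.9]
width: 15.0
gripper_force: 59.5
```

Emit:
move_arm:
  steps:
    - [0, 0, 0, 0, 0, 0, 0.0]
    - [0, 0, 0, 0, 0, 0, 0.0]
    - [0, 0, 0, 0, 0, 0, 0.0]
    - [0, 0, 0, 0, 0, 0, 0.0]
    - [0, 0, 0, 0, 0, 0, 0.0]

```text
clock: 13.45
eef_pos: [505.3, 245.2, 172.3]
tool_rot: [-1.234, -0.004, -2.534]
force: [-0.9, -0.5, -2.3]
width: 15.3
gripper_force: 59.5
```

```bash
python3 chk.py pics/side4.png
python3 - <<'E'
from go import *
im,d=eyes.get_image('top'); a=cv2.resize(im[150:260,70:320],None,fx=2.24,fy=2.24)
b=cv2.imread('pics/side4.png'); im,d=eyes.get_image('wrist')
k=np.zeros((a.shape[0]+350,560,3),np.uint8); k[:a.shape[0],:a.shape[1]]=a[:,:560]; k[a.shape[0]:a.shape[0]+350]=b[118:468]; cv2.imwrite('pics/c4.png',k)
E
```

```text
tilt 109.29094818500577 lip [560.4 301.2 111.8] back 20.2 lat -0.7
[[-0.45, -0.59, 0.22, -0.0011, 0.0, 0.001, 0.0]]
```

View pics/c4.png

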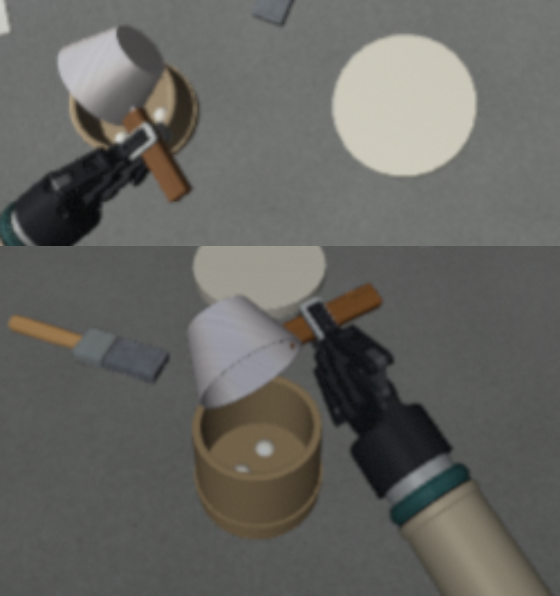

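Run:
```python
from pour import *
im,d=eyes.get_image('top'); cal=eyes.calibration('top'); P=cloud(cal,d,np.ones(d.shape,bool))
Q=P[(np.hypot(P[:,0]-564,P[:,1]-11)<100)&(P[:,2]>12)&(P[:,2]<30)]; print('bat',Q.mean(0),(Q.max(0)+Q.min(0))/2,np.ptp(Q,axis=0))
psi=np.radians(35)
w0=[(90,150),(60,185),(30,195),(0,200)]
tg=[(R.from_matrix(tp(psi,a,b)[0]),tp(psi,a,b)[1]) for a,b in w0]
rows(tg,0.0,deg=6,mm=30)
```

```text
bat [560.98800662  11.50499704  20.15858917] [562.06505553  12.70608939  19.80020657] [168.9151195  166.86409893  14.10950473]
[[3.99, 2.71, 0.04, 0.0026, -0.0041, 0.0074, 0.0], [3.99, 2.71, 0.04, 0.0026, -0.0041, 0.0074, 0.0], [3.99, 2.71, 0.04, 0.0026, -0.0041, 0.0074, 0.0], [3.99, 2.71, 0.04, 0.0026, -0.0041, 0.0074, 0.0], [4.91, 3.44, 0.0, 0.0025, -0.0035, 0.0022, 0.0]]
[[4.91, 3.44, 0.0, 0.0025, -0.0035, 0.0022, 0.0], [4.91, 3.44, 0.0, 0.0025, -0.0035, 0.0022, 0.0], [4.91, 3.44, 0.0, 0.0025, -0.0035, 0.0022, 0.0], [4.91, 3.44, 0.0, 0.0025, -0.0035, 0.0022, 0.0], [4.91, 3.44, -0.0, 0.0008, -0.0011, -0.0043, 0.0]]
[[4.91, 3.44, -0.0, 0.0008, -0.0011, -0.0043, 0.0], [4.91, 3.44, -0.0, 0.0008, -0.0011, -0.0043, 0.0], [4.91, 3.44, -0.0, 0.0008, -0.0011, -0.0043, 0.0], [4.91, 3.44, -0.0, 0.0008, -0.0011, -0.0043, 0.0], [4.91, 3.44, 0.0, -0.0011, 0.0016, -0.0051, 0.0]]
[[4.91, 3.44, 0.0, -0.0011, 0.0016, -0.0051, 0.0], [4.91, 3.44, 0.0, -0.0011, 0.0016, -0.0051, 0.0], [4.91, 3.44, 0.0, -0.0011, 0.0016, -0.0051, 0.0], [4.91, 3.44, 0.0, -0.0011, 0.0016, -0.0051, 0.0]]
```

Emit:
move_arm:
  steps:
    - [4, 2.7, 0, 0.0025, -0.004, 0.0075, 0.0]
    - [4, 2.7, 0, 0.0025, -0.004, 0.0075, 0.0]
    - [4, 2.7, 0, 0.0025, -0.004, 0.0075, 0.0]
    - [4, 2.7, 0, 0.0025, -0.004, 0.0075, 0.0]
    - [4.9, 3.4, 0, 0.0025, -0.0035, 0.002, 0.0]

```text
clock: 14.15
eef_pos: [517.6, 225.7, 204.5]
tool_rot: [-1.678, 0.001, -2.533]
force: [-0.2, -0.1, -1.5]
width: 15.1
gripper_force: 59.4
```

Emit:
move_arm:
  steps:
    - [4.9, 3.4, 0, 0.0025, -0.0035, 0.002, 0.0]
    - [4.9, 3.4, 0, 0.0025, -0.0035, 0.002, 0.0]
    - [4.9, 3.4, 0, 0.0025, -0.0035, 0.002, 0.0]
    - [4.9, 3.4, 0, 0.0025, -0.0035, 0.002, 0.0]
    - [4.9, 3.4, 0, 0.001, -0.001, -0.004, 0.0]

```text
clock: 14.65
eef_pos: [528.8, 209.8, 209.5]
tool_rot: [-2.198, 0.002, -2.535]
force: [1.2, -0.2, -1.3]
width: 14.8
gripper_force: 59.2
```

Emit:
move_arm:
  steps:
    - [4.9, 3.4, 0, 0.001, -0.001, -0.004, 0.0]
    - [4.9, 3.4, 0, 0.001, -0.001, -0.004, 0.0]
    - [4.9, 3.4, 0, 0.001, -0.001, -0.004, 0.0]
    - [4.9, 3.4, 0, 0.001, -0.001, -0.004, 0.0]
    - [4.9, 3.4, 0, -0.001, 0.0015, -0.005, 0.0]

```text
clock: 15.15
eef_pos: [531.5, 206.5, 187.9]
tool_rot: [-2.718, 0.0, -2.537]
force: [-0.1, -0.3, -2.0]
width: 15.1
gripper_force: 59.1
```

Emit:
move_arm:
  steps:
    - [4.9, 3.4, 0, -0.001, 0.0015, -0.005, 0.0]
    - [4.9, 3.4, 0, -0.001, 0.0015, -0.005, 0.0]
    - [4.9, 3.4, 0, -0.001, 0.0015, -0.005, 0.0]
    - [4.9, 3.4, 0, -0.001, 0.0015, -0.005, 0.0]
    - [0, 0, 0, 0, 0, 0, 0.0]

```text
clock: 15.65
eef_pos: [529.4, 206.8, 166.5]
tool_rot: [-3.13, -0.003, -2.547]
force: [0.4, -1.0, -2.5]
width: 15.2
gripper_force: 59.2
```

```bash
python3 s.py
python3 - <<'E'
from pour import *
C=r('z',-.0); 
tg=lambda z:(R.from_matrix(C@r('z',np.pi)@r('x',np.pi)),np.array([562.5,12,z])+C@[-77.5,0,28.4])
rows([tg(120),tg(30)],0.0,deg=6,mm=30); print(tg(20))
ims=[eyes.get_image(c)[0] for c in ('side','top')]
cv2.imwrite('pics/c5.png',np.hstack([cv2.resize(ims[0][150:350,150:350],(390,390)),cv2.resize(ims[1][130:230,80:180],(390,390))]))
E
```

```text
{'clock': 15.65, 'qpos': [-0.3148, 0.5963, -0.175, 1.8126, 0.1612, 0.7477, 1.5868], 'eef_pos': [529.4107, 206.8398, 166.4784], 'tool_rot': [-3.1304, -0.0029, -2.5467]}
[[0.1, 0.0, -4.87, -0.0063, -0.0278, -0.0026, 0.0], [0.1, 0.0, -4.87, -0.0063, -0.0278, -0.0026, 0.0], [0.1, 0.0, -4.87, -0.0063, -0.0278, -0.0026, 0.0], [0.1, 0.0, -4.87, -0.0063, -0.0278, -0.0026, 0.0], [0.1, 0.0, -4.87, -0.0063, -0.0278, -0.0026, 0.0]]
[[0.1, 0.0, -4.87, -0.0063, -0.0278, -0.0026, 0.0], [0.1, 0.0, -4.87, -0.0063, -0.0278, -0.0026, 0.0], [0.0, 0.0, 0.0, 0.0, 0.0, -0.03, 0.0], [0.0, 0.0, 0.0, 0.0, 0.0, -0.03, 0.0], [0.0, 0.0, 0.0, 0.0, 0.0, -0.03, 0.0]]
(Rotation.from_matrix(array([[-1.00000000e+00,  1.22464680e-16,  1.49975978e-32],
                            [ 1.22464680e-16,  1.00000000e+00,  1.22464680e-16],
                            [ 0.00000000e+00,  1.22464680e-16, -1.00000000e+00]])), array([485. ,  12. ,  48.4]))
```

View pics/c5.png

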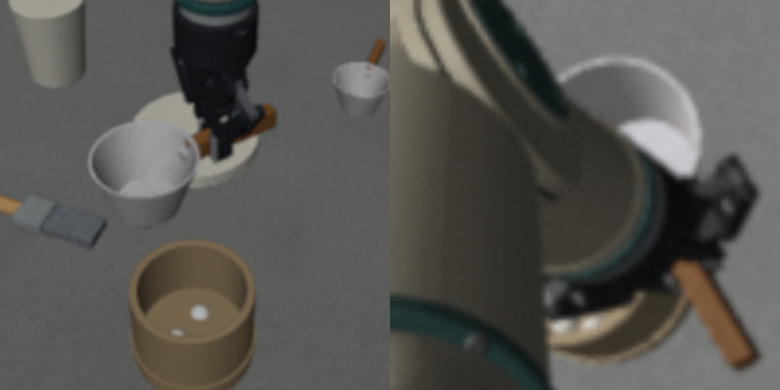

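Emit:
move_arm:
  steps:
    - [0.1, 0, -3, -0.003, -0.014, -0.001, 0.0]
    - [0.1, 0, -5, -0.0065, -0.028, -0.003, 0.0]
    - [0.1, 0, -5, -0.0065, -0.028, -0.003, 0.0]
    - [0.1, 0, -5, -0.0065, -0.028, -0.003, 0.0]
    - [0.1, 0, -5, -0.0065, -0.028, -0.003, 0.0]

```text
clock: 16.25
eef_pos: [497.1, 88.2, 154.4]
tool_rot: [-3.139, 0.004, -2.939]
force: [0.0, -0.8, -1.4]
width: 15.1
gripper_force: 59.2
```

Emit:
move_arm:
  steps:
    - [0.1, 0, -5, -0.0065, -0.028, -0.002, 0.0]
    - [0.1, 0, -4, -0.006, -0.026, -0.002, 0.0]
    - [0, 0, -2, -0.003, -0.015, -0.012, 0.0]
    - [0, 0, 0, 0, 0, -0.03, 0.0]
    - [0, 0, 0, 0, 0, -0.02, 0.0]

```text
clock: 16.75
eef_pos: [481.8, 19.5, 87.7]
tool_rot: [3.141, 0.004, -3.129]
force: [-0.5, -0.4, -2.4]
width: 14.9
gripper_force: 59.2
```

Emit:
move_arm:
  steps:
    - [0, 0, 0, 0, 0, -0.015, 0.0]
    - [0, 0, 0, 0, 0, 0, 0.0]
    - [0, 0, 0, 0, 0, 0, 0.0]

```text
clock: 17.05
eef_pos: [482.7, 20.0, 73.7]
tool_rot: [3.14, 0.004, -3.128]
force: [0.7, 0.4, -1.0]
width: 15.2
gripper_force: 59.2
```

```bash
python3 s.py
python3 - <<'E'
from go import *
rows([(R.from_euler('xyz',[np.pi,0,np.pi]),[485,12,48.4])],0.0,deg=6,mm=10)
for c in ['side','top']:
    im,d=eyes.get_image(c); cal=eyes.calibration(c)
    n='cup'
    for x in finder.pinpoint(c,n)[:2]: print(n,x['confidence'],w(cal,x['location']).round(1))
    P=cloud(cal,d,np.ones(d.shape,bool)); q=P[(np.hypot(P[:,0]-548,P[:,1]-317)<52)&(P[:,2]>14)&(P[:,2]<80)]
    m=cloud(cal,np.where(im.min(2)>120,d,0),np.ones(d.shape,bool)); m=m[(np.hypot(m[:,0]-548,m[:,1]-317)<50)&(m[:,2]<80)]; print('white in jar',len(m),m.mean(0).round() if len(m) else '')
    if c=='top': cv2.imwrite('pics/jar.png',cv2.resize(im[150:240,85:175],(450,450),interpolation=cv2.INTER_CUBIC))
E
```

```text
{'clock': 17.05, 'qpos': [-0.0815, 0.6558, -0.0257, 2.1109, 0.0409, 0.3708, 1.445], 'eef_pos': [482.6811, 20.0418, 73.6516], 'tool_rot': [3.1404, 0.0045, -3.1275]}
[[-0.02, 0.08, -0.27, 0.0008, -0.0027, -0.0084, 0.0], [-0.02, 0.08, -0.27, 0.0008, -0.0027, -0.0084, 0.0], [-0.02, 0.08, -0.27, 0.0008, -0.0027, -0.0084, 0.0]]
cup 0.84 [341.2 -74.8   0.7]
cup 0.63 [558.7  17.8  42.7]
white in jar 56 [547. 301.  29.]
cup 0.97 [334.5 -70.    1.4]
cup 0.91 [560.2  22.4  41.9]
white in jar 297 [551. 330.  29.]
```

View pics/jar.png

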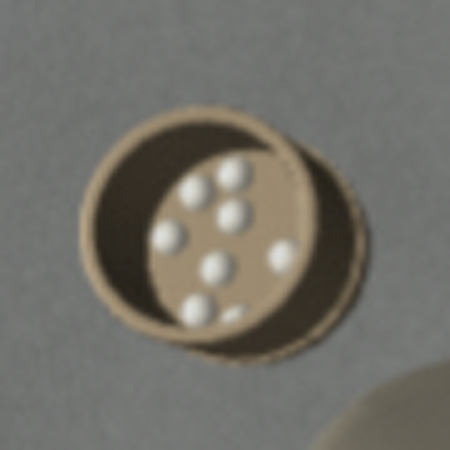

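Emit:
move_arm:
  steps:
    - [0, 0, -0.3, 0.001, -0.004, -0.006, 0.0]
    - [0, 0, -0.3, 0.001, -0.004, -0.006, 0.0]
    - [0, 0.2, 0, 0, 0, -0.005, 0.0]
    - [0, 0, 0, 0, 0, -0.004, 0.0]
    - [0, 0, 0, 0, 0, 0, 0.0]

```text
clock: 17.75
eef_pos: [484.7, 11.1, 51.5]
tool_rot: [3.14, 0.0, -3.14]
force: [0.0, -0.5, -1.8]
width: 15.2
gripper_force: 59.3
```

```bash
python3 s.py
```

```text
{'clock': 17.75, 'qpos': [-0.0627, 0.7015, -0.0245, 2.1114, 0.0426, 0.329, 1.4508], 'eef_pos': [484.7489, 11.1298, 51.5307], 'tool_rot': [3.1395, 0.0, -3.1398]}
```

Emit:
move_arm:
  steps:
    - [0, 0, 0, 0, 0, -0.0015, 0.0]
    - [0, 0, 0, 0, 0, -0.001, 0.0]
    - [0, 0, 0, 0, 0, -0.0005, 0.0]
    - [0, 0, 0, 0, 0, 0, 0.0]
    - [0, 0, 0, 0, 0, 0, 0.0]

```text
clock: 18.25
eef_pos: [485.3, 11.2, 49.4]
tool_rot: [3.14, 0.002, -3.14]
force: [0.2, -0.5, -1.3]
width: 15.3
gripper_force: 59.3
```

Emit:
move_arm:
  steps:
    - [0, 0, 0, 0, 0, -0.001, 0.0]
    - [0, 0, 0, 0, 0, 0, 0.0]

```text
clock: 18.45
eef_pos: [485.4, 11.2, 48.5]
tool_rot: [3.14, 0.002, -3.14]
force: [0.1, 0.0, 0.4]
width: 15.1
gripper_force: 59.7
```

Emit:
move_arm:
  steps:
    - [0, 0, 0, 0, 0, -0.001, 0.0]
    - [0, 0, 0, 0, 0, 0, 0.0]

```text
clock: 18.65
eef_pos: [485.2, 11.2, 48.1]
tool_rot: [3.14, 0.002, -3.14]
force: [-3.4, 1.1, 10.0]
width: 14.9
gripper_force: 61.1
```

Contact with the bat (10 N up). Release gradually and check.

Emit:
move_arm:
  steps:
    - [0, 0, 0, 0, 0, 0.001, 0.025]
    - [0, 0, 0, 0, 0, 0, 0.035]
    - [0, 0, 0, 0, 0, 0, 0.05]
    - [0, 0, 0, 0, 0, 0, 0.0854]
    - [0, 0, 0, 0, 0, 0, 0.0854]

```text
clock: 19.15
eef_pos: [485.2, 11.2, 48.2]
tool_rot: [3.14, 0.001, -3.14]
force: [0.5, 0.6, 0.0]
width: 76.5
gripper_force: 0.0
```

Emit:
move_arm:
  steps:
    - [0, 0, 0, 0, 0, 0, 0.0854]
    - [0, 0, 0, 0, 0, 0, 0.0854]
    - [0, 0, 0, 0, 0, 0, 0.0854]
    - [0, 0, 0, 0, 0, 0, 0.0854]
    - [0, 0, 0, 0, 0, 0, 0.0854]

```text
clock: 19.65
eef_pos: [485.3, 11.2, 48.3]
tool_rot: [3.14, 0.002, -3.14]
force: [-0.6, -0.6, 0.3]
width: 85.2
gripper_force: 0.0
```

Emit:
move_arm:
  steps:
    - [0, 0, 0, 0, 0, 0.02, 0.0854]
    - [0, 0, 0, 0, 0, 0.04, 0.0854]
    - [0, 0, 0, 0, 0, 0.045, 0.0854]
    - [0, 0, 0, 0, 0, 0.045, 0.0854]
    - [0, 0, 0, 0, 0, 0.02, 0.0854]

```text
clock: 20.15
eef_pos: [487.0, 11.3, 222.2]
tool_rot: [3.139, 0.008, -3.14]
force: [1.2, 0.1, 0.1]
width: 85.2
gripper_force: 0.0
```

```bash
python3 s.py
python3 - <<'E'
from go import *
for c in ['side','top']:
    im,d=eyes.get_image(c); cal=eyes.calibration(c)
    for x in finder.pinpoint(c,'cup')[:2]: print('cup',x['confidence'],w(cal,x['location']).round(1))
    for x in finder.pinpoint(c,'lid')[:2]: print('lid',x['confidence'],w(cal,x['location']).round(1))
    P=cloud(cal,d,np.ones(d.shape,bool)); q=P[(np.hypot(P[:,0]-562,P[:,1]-12)<58)&(P[:,2]>77)&(P[:,2]<90)]; print(len(q),(q.min(0)+q.max(0))/2,np.ptp(q,axis=0))
rows([(R.from_euler('xyz',[np.pi,0,np.pi]),[535,-293,200])],0.0854)
E
```

```text
{'clock': 20.15, 'qpos': [-0.049, 0.4066, -0.0419, 1.9768, 0.0217, 0.7507, 1.4695], 'eef_pos': [486.9954, 11.257, 222.2014], 'tool_rot': [3.1392, 0.0077, -3.1397]}
cup 0.93 [561.7   6.2  22.9]
cup 0.56 [341.6 -75.9   4.6]
lid 0.96 [ 537.3 -295.5    0. ]
243 [560.33350166  12.1100587   80.96769158] [111.61359419 104.0726503    7.92784271]
cup 0.73 [335.9 -70.8   0.4]
cup 0.61 [559.9  11.6  17.9]
lid 0.79 [ 534.3 -295.7    2.9]
lid 0.36 [ 5.453e+02  3.146e+02 -2.000e-01]
65 [570.96302679 -21.98206948  81.73345884] [78.95195909 31.53827104  8.94526757]
[[-0.01, -0.01, -0.02, 0.0073, -0.0434, -0.0024, 0.0854], [-0.01, -0.01, -0.02, 0.0073, -0.0434, -0.0024, 0.0854], [-0.01, -0.01, -0.02, 0.0073, -0.0434, -0.0024, 0.0854], [-0.01, -0.01, -0.02, 0.0073, -0.0434, -0.0024, 0.0854], [-0.01, -0.01, -0.02, 0.0073, -0.0434, -0.0024, 0.0854]]
[[-0.01, -0.01, -0.02, 0.0073, -0.0434, -0.0024, 0.0854], [-0.01, -0.01, -0.02, 0.0073, -0.0434, -0.0024, 0.0854]]
```

Emit:
move_arm:
  steps:
    - [0, 0, 0, 0.004, -0.03, 0, 0.0854]
    - [0, 0, 0, 0.007, -0.045, 0, 0.0854]
    - [0, 0, 0, 0.008, -0.045, 0, 0.0854]
    - [0, 0, 0, 0.008, -0.045, 0, 0.0854]
    - [0, 0, 0, 0.008, -0.045, -0.01, 0.0854]

```text
clock: 20.95
eef_pos: [520.4, -200.5, 207.4]
tool_rot: [3.139, 0.001, -3.139]
force: [1.3, -0.5, 0.5]
width: 85.7
gripper_force: 0.0
```

Emit:
move_arm:
  steps:
    - [0, 0, 0, 0.008, -0.045, -0.02, 0.0854]
    - [0, 0, 0, 0.005, -0.04, -0.02, 0.0854]
    - [0, 0, 0, 0, -0.01, 0, 0.0854]
    - [0, 0, 0, 0, 0, 0, 0.0854]
    - [0, 0, 0, 0, 0, 0, 0.0854]

```text
clock: 21.45
eef_pos: [533.2, -292.0, 167.5]
tool_rot: [3.137, 0.0, -3.138]
force: [-1.1, 0.2, 0.6]
width: 85.3
gripper_force: 0.0
```

```bash
python3 s.py
cat > lid.py <<'E'
from go import *
im,d=eyes.get_image('wrist'); cal=eyes.calibration('wrist'); cv2.imwrite('pics/wl.png',im)
P=cloud(cal,d,np.ones(d.shape,bool)); near=np.hypot(P[:,0]-535,P[:,1]+293)<80
q=P[near&(P[:,2]>52)&(P[:,2]<60)]; print('knob',len(q),q.mean(0),(q.max(0)+q.min(0))/2,np.ptp(q,axis=0),np.median(q[:,2]))
q=P[near&(P[:,2]>12)&(P[:,2]<28)]; print('disc',len(q),q.mean(0),(q.max(0)+q.min(0))/2,np.ptp(q,axis=0))
for x in finder.pinpoint('wrist','lid')[:2]: print('lid',x['confidence'],w(cal,x['location']).round(1))
E
python3 lid.py
```

```text
{'clock': 21.45, 'qpos': [0.4738, 0.641, -0.0267, 1.7025, 0.0168, 0.8, 2.0145], 'eef_pos': [533.1597, -291.9735, 167.5308], 'tool_rot': [3.1374, 0.0003, -3.1384]}
knob 904 [ 535.55250719 -295.26837914   56.84225394] [ 536.08658349 -295.23472394   55.88215453] [31.75360557 30.93290361  7.56488664] 56.93542805934895
disc 8729 [ 531.99271218 -295.29154751   20.95303913] [ 536.57848708 -295.26438472   19.99157002] [119.3856511  119.01151829  15.93315817]
lid 0.89 [ 533.4 -295.5    3.6]
```

Emit:
move_arm:
  steps:
    - [0, 0, 0, 0.001, -0.001, -0.035, 0.0854]
    - [0, 0, 0, 0.001, -0.001, -0.035, 0.0854]
    - [0, 0, 0, 0.001, -0.001, -0.035, 0.0854]
    - [0, 0, 0, 0, 0, -0.02, 0.0854]
    - [0, 0, 0, 0, 0, 0, 0.0854]

```text
clock: 22.05
eef_pos: [534.9, -293.8, 41.1]
tool_rot: [3.136, -0.003, -3.137]
force: [0.1, 0.5, 0.2]
width: 85.4
gripper_force: 0.0
```

Emit:
move_arm:
  steps:
    - [0, 0, 0, 0, 0, 0, 0.0854]

```text
clock: 22.15
eef_pos: [537.1, -295.7, 44.1]
tool_rot: [3.139, 0.002, -3.138]
force: [1.4, 0.7, 0.6]
width: 85.6
gripper_force: 0.0
```

```bash
python3 s.py
```

```text
{'clock': 22.15, 'qpos': [0.4734, 0.8199, -0.0231, 1.76, 0.0261, 0.5608, 2.0101], 'eef_pos': [537.0989, -295.7094, 44.146], 'tool_rot': [3.1394, 0.0024, -3.1379]}
```

Emit:
move_arm:
  steps:
    - [0, 0, 0, -0.001, 0, -0.008, 0.0854]
    - [0, 0, 0, 0, 0, -0.007, 0.0854]
    - [0, 0, 0, 0, 0, 0, 0.0854]
    - [0, 0, 0, 0, 0, 0, 0.06]
    - [0, 0, 0, 0, 0, 0, 0.04]

```text
clock: 22.65
eef_pos: [535.5, -297.1, 28.6]
tool_rot: [3.14, 0.002, -3.14]
force: [1.1, -0.9, -0.9]
width: 59.0
gripper_force: 0.0
```

Emit:
move_arm:
  steps:
    - [0, 0, 0, 0, 0, 0, 0.035]
    - [0, 0, 0, 0, 0, 0, 0.0]
    - [0, 0, 0, 0, 0, 0, 0.0]
    - [0, 0, 0, 0, 0, 0, 0.0]
    - [0, 0, 0, 0, 0, 0, 0.0]

```text
clock: 23.15
eef_pos: [535.6, -297.0, 28.8]
tool_rot: [3.14, 0.002, -3.14]
force: [-0.9, 0.4, 5.9]
width: 30.0
gripper_force: 59.5
```

Emit:
move_arm:
  steps:
    - [0, 0, 0, 0, 0, 0, 0.0]
    - [0, 0, 0, 0, 0, 0, 0.0]
    - [0, 0, 0, 0, 0, 0, 0.0]

```text
clock: 23.45
eef_pos: [535.6, -297.0, 28.8]
tool_rot: [3.14, 0.002, -3.14]
force: [-0.7, 1.0, 6.0]
width: 29.9
gripper_force: 59.5
```

```bash
python3 s.py
```

```text
{'clock': 23.45, 'qpos': [0.4754, 0.8431, -0.022, 1.7659, 0.0273, 0.5316, 2.01], 'eef_pos': [535.6113, -296.9966, 28.8055], 'tool_rot': [3.1399, 0.0023, -3.1396]}
```

Emit:
move_arm:
  steps:
    - [0, 0, 0, 0, 0, 0.01, 0.0]
    - [0, 0, 0, 0, 0, 0.025, 0.0]
    - [0, 0, 0, 0, 0, 0.035, 0.0]
    - [0, 0, 0, 0, 0, 0.035, 0.0]
    - [0, 0, 0, 0, 0, 0.035, 0.0]

```text
clock: 23.95
eef_pos: [534.4, -296.5, 169.3]
tool_rot: [3.139, 0.0, -3.14]
force: [1.6, -0.0, -2.5]
width: 29.6
gripper_force: 59.6
```

Emit:
move_arm:
  steps:
    - [0, 0, 0, 0, 0, 0.025, 0.0]
    - [0, 0, 0, 0, 0.015, 0.01, 0.0]
    - [0, 0, 0, 0, 0.03, 0, 0.0]
    - [0, 0, 0, 0, 0.04, 0, 0.0]
    - [0, 0, 0, 0, 0.04, 0, 0.0]

```text
clock: 24.45
eef_pos: [533.8, -169.2, 202.2]
tool_rot: [3.138, -0.001, -3.14]
force: [1.1, -0.3, -1.8]
width: 29.7
gripper_force: 59.7
```

Emit:
move_arm:
  steps:
    - [0, 0, 0, 0, 0.04, 0, 0.0]
    - [0, 0, 0, 0, 0.04, 0, 0.0]
    - [0, 0, 0, 0, 0.04, 0, 0.0]
    - [0, 0, 0, 0.002, 0.04, 0, 0.0]
    - [0, 0, 0, 0.002, 0.04, 0, 0.0]

```text
clock: 24.95
eef_pos: [537.3, 30.9, 202.2]
tool_rot: [3.139, -0.001, -3.139]
force: [1.0, -0.5, -2.0]
width: 29.6
gripper_force: 59.7
```

Emit:
move_arm:
  steps:
    - [0, 0, 0, 0.002, 0.04, 0, 0.0]
    - [0, 0, 0, 0.002, 0.04, 0, 0.0]
    - [0, 0, 0, 0.002, 0.03, 0, 0.0]
    - [0, 0, 0, 0.002, 0.015, 0, 0.0]
    - [0, 0, 0, 0, 0, 0, 0.0]

```text
clock: 25.45
eef_pos: [546.0, 156.1, 202.4]
tool_rot: [3.139, -0.0, -3.135]
force: [0.9, -0.1, -1.7]
width: 29.6
gripper_force: 59.7
```

```bash
python3 s.py
python3 - <<'E'
from go import *
im,d=eyes.get_image('wrist'); cal=eyes.calibration('wrist'); cv2.imwrite('pics/wj.png',im)
P=cloud(cal,d,np.ones(d.shape,bool)); q=P[(np.hypot(P[:,0]-548,P[:,1]-317)<75)&(P[:,2]>88)&(P[:,2]<101)]
print(len(q),(q.min(0)+q.max(0))/2,np.ptp(q,axis=0))
for x in finder.pinpoint('wrist','jar')[:1]: print('jar',x['confidence'],w(cal,x['location']).round(1))
for x in finder.pinpoint('side','lid')[:1]: print('lid',x['confidence'],w(eyes.calibration('side'),x['location']).round(1))
E
```

```text
{'clock': 25.45, 'qpos': [-0.3108, 0.5436, -0.0234, 1.7835, 0.0128, 0.814, 1.2379], 'eef_pos': [546.0314, 156.1192, 202.44], 'tool_rot': [3.1387, -0.0002, -3.1349]}
4131 [549.76697997 313.76057976  92.73052532] [119.10662355 119.05996599   9.45937327]
jar 0.83 [552.4 311.4   1.8]
lid 0.96 [ 537.3 -295.5    0. ]
```

Emit:
move_arm:
  steps:
    - [0, 0, 0, 0, 0.02, 0, 0.0]
    - [0, 0, 0, 0.001, 0.035, -0.005, 0.0]
    - [0, 0, 0, 0.001, 0.04, -0.01, 0.0]
    - [0, 0, 0, 0.001, 0.035, -0.01, 0.0]
    - [0, 0, 0, 0, 0.02, -0.01, 0.0]

```text
clock: 26.1
eef_pos: [550.4, 304.6, 167.8]
tool_rot: [3.139, 0.002, -3.139]
force: [0.5, 0.3, -2.6]
width: 29.6
gripper_force: 59.8
```

Emit:
move_arm:
  steps:
    - [0, 0, 0, 0, 0.01, 0, 0.0]
    - [0, 0, 0, 0, 0, 0, 0.0]
    - [0, 0, 0, 0, 0, 0, 0.0]

```text
clock: 26.4
eef_pos: [551.2, 310.4, 168.7]
tool_rot: [3.142, 0.002, 3.141]
force: [0.6, -0.1, -3.5]
width: 29.9
gripper_force: 59.8
```

```bash
python3 s.py
cat > rel.py <<'E'
from go import *
s=telemetry.read_state(); t=np.array(s['eef_pos']); zl=t[2]-28.8
for c in ['side','top','wrist']:
    im,d=eyes.get_image(c); cal=eyes.calibration(c); P=cloud(cal,d,np.ones(d.shape,bool))
    q=P[(np.hypot(P[:,0]-t[0],P[:,1]-t[1])<75)]; a=q[(q[:,2]>zl+11)&(q[:,2]<zl+24)]
    if len(a)>20: print(c,'lid',len(a),((a.min(0)+a.max(0))/2).round(1),np.ptp(a,axis=0).round())
    b=q[(q[:,2]>88)&(q[:,2]<100)]
    if len(b)>20: print(c,'jar',len(b),((b.min(0)+b.max(0))/2).round(1),np.ptp(b,axis=0).round())
    for n in ('lid','jar'):
        for x in finder.pinpoint(c,n)[:1]: print('  net',n,round(x['confidence'],2),w(cal,x['location']).round(1))
E
python3 rel.py
```

```text
{'clock': 26.4, 'qpos': [-0.5513, 0.6703, -0.011, 1.6335, 0.0107, 0.836, 1.0032], 'eef_pos': [551.1698, 310.4182, 168.6687], 'tool_rot': [3.1416, 0.0022, 3.141]}
side lid 2449 [552.7 313.3 157.3] [117. 117.  13.]
side jar 573 [549.8 335.5  92.9] [118.  84.   9.]
  net lid 0.88 [550.9 309.3 138.8]
  net jar 0.57 [ 5.508e+02  3.171e+02 -4.000e-01]
top lid 1353 [550.1 309.6 157.5] [119. 118.  13.]
top jar 244 [540.5 303.5  93.9] [106.  94.  11.]
  net jar 0.71 [545.9 319.1  -2.1]
wrist lid 19982 [550.7 313.3 157.4] [119. 120.  13.]
wrist jar 1349 [506.7 321.6  92.7] [ 35. 101.   9.]
  net lid 0.92 [548.  314.2 140.6]
```

Emit:
move_arm:
  steps:
    - [0, 0, 0, -0.0015, 0.0025, -0.012, 0.0]
    - [0, 0, 0, -0.001, 0.0025, -0.015, 0.0]
    - [0, 0, 0, 0, 0, -0.01, 0.0]
    - [0, 0, 0, 0, 0, -0.004, 0.0]
    - [0, 0, 0, 0, 0, 0, 0.0]

```text
clock: 27.35
eef_pos: [547.1, 317.7, 125.9]
tool_rot: [3.141, -0.0, -3.14]
force: [-0.3, -0.2, -2.2]
width: 29.7
gripper_force: 59.8
```

Emit:
move_arm:
  steps:
    - [0, 0, 0, 0, 0, 0, 0.0]

```text
clock: 27.45
eef_pos: [548.0, 318.1, 127.3]
tool_rot: [3.14, 0.002, -3.14]
force: [1.2, -0.4, -3.1]
width: 29.6
gripper_force: 59.8
```

```bash
python3 s.py; python3 rel.py
```

```text
{'clock': 27.45, 'qpos': [-0.5621, 0.7233, -0.0129, 1.6622, 0.0115, 0.7535, 0.9926], 'eef_pos': [548.0371, 318.1357, 127.2821], 'tool_rot': [3.1396, 0.0018, -3.1397]}
side lid 2423 [549.8 319.7 115.9] [117. 119.  13.]
side jar 383 [548.9 350.2  92.8] [116.  57.   9.]
  net jar 0.92 [549.6 315.9   0.6]
top lid 1223 [546.2 317.7 116.3] [118. 118.  12.]
top jar 173 [544.5 290.7  93.9] [114.  68.  12.]
  net lid 0.71 [ 770.8 -140.2   -4.7]
  net jar 0.82 [544.3 317.8  -2.9]
wrist lid 19972 [548.2 318.7 116. ] [119. 120.  13.]
wrist jar 418 [500.  311.1  92.3] [22. 80.  8.]
  net lid 0.56 [543.2 321.  101.6]
```

Emit:
move_arm:
  steps:
    - [0, 0, 0, 0, -0.001, -0.003, 0.0]
    - [0, 0, 0, 0, 0, -0.003, 0.0]
    - [0, 0, 0, 0, 0, -0.002, 0.0]
    - [0, 0, 0, 0, 0, 0, 0.0]

```text
clock: 28.3
eef_pos: [547.5, 317.0, 118.7]
tool_rot: [3.14, 0.001, -3.14]
force: [-0.5, -0.3, -3.2]
width: 29.6
gripper_force: 59.8
```

Emit:
move_arm:
  steps:
    - [0, 0, 0, 0, 0, -0.0015, 0.0]
    - [0, 0, 0, 0, 0, -0.0015, 0.0]
    - [0, 0, 0, 0, 0, 0, 0.0]

```text
clock: 28.6
eef_pos: [547.6, 317.1, 116.1]
tool_rot: [3.14, 0.001, -3.14]
force: [0.3, -0.9, -2.9]
width: 29.7
gripper_force: 59.8
```

Emit:
move_arm:
  steps:
    - [0, 0, 0, 0, 0, -0.001, 0.0]
    - [0, 0, 0, 0, 0, -0.0005, 0.0]
    - [0, 0, 0, 0, 0, 0, 0.0]

```text
clock: 28.9
eef_pos: [547.7, 317.1, 114.8]
tool_rot: [3.14, 0.001, -3.14]
force: [-0.1, 0.4, -2.6]
width: 29.7
gripper_force: 59.8
```

Emit:
move_arm:
  steps:
    - [0, 0, 0, 0, 0, -0.001, 0.0]
    - [0, 0, 0, 0, 0, 0, 0.0]

```text
clock: 29.1
eef_pos: [547.9, 317.2, 113.9]
tool_rot: [3.139, 0.002, -3.14]
force: [-0.5, -0.7, -2.6]
width: 29.7
gripper_force: 59.9
```

Emit:
move_arm:
  steps:
    - [0, 0, 0, 0, 0, -0.001, 0.0]
    - [0, 0, 0, 0, 0, 0, 0.0]

```text
clock: 29.3
eef_pos: [547.9, 317.3, 113.8]
tool_rot: [3.139, 0.002, -3.14]
force: [-1.1, -0.9, 4.5]
width: 29.5
gripper_force: 60.5
```

Emit:
move_arm:
  steps:
    - [0, 0, 0, 0, 0, -0.0005, 0.0]
    - [0, 0, 0, 0, 0, 0, 0.0]

```text
clock: 29.5
eef_pos: [547.9, 317.2, 113.8]
tool_rot: [3.139, 0.002, -3.14]
force: [-1.9, -1.5, 7.7]
width: 29.6
gripper_force: 60.8
```

The lid rests on the rim at the seated height (7.7 N). Release and withdraw upward.

Emit:
move_arm:
  steps:
    - [0, 0, 0, 0, 0, 0.0005, 0.04]
    - [0, 0, 0, 0, 0, 0, 0.05]
    - [0, 0, 0, 0, 0, 0, 0.0854]
    - [0, 0, 0, 0, 0, 0, 0.0854]
    - [0, 0, 0, 0, 0, 0, 0.0854]

```text
clock: 30.0
eef_pos: [547.8, 317.1, 112.6]
tool_rot: [3.14, 0.001, -3.14]
force: [0.9, 0.1, 0.4]
width: 85.5
gripper_force: 0.0
```

Emit:
move_arm:
  steps:
    - [0, 0, 0, 0, 0, 0, 0.0854]
    - [0, 0, 0, 0, 0, 0, 0.0854]
    - [0, 0, 0, 0, 0, 0.02, 0.0854]
    - [0, 0, 0, 0, 0, 0.04, 0.0854]
    - [0, 0, 0, 0, 0, 0.045, 0.0854]

```text
clock: 30.5
eef_pos: [546.8, 316.5, 217.7]
tool_rot: [3.141, -0.001, -3.14]
force: [1.2, 0.3, -1.6]
width: 85.3
gripper_force: 0.0
```

Emit:
move_arm:
  steps:
    - [0, 0, 0, -0.02, 0, 0.045, 0.0854]
    - [0, 0, 0, -0.03, 0, 0.03, 0.0854]
    - [0, 0, 0, -0.02, 0, 0, 0.0854]
    - [0, 0, 0, 0, 0, 0, 0.0854]
    - [0, 0, 0, 0, 0, 0, 0.0854]

```text
clock: 31.0
eef_pos: [478.0, 317.0, 292.8]
tool_rot: [3.14, 0.002, -3.139]
force: [1.0, -0.3, 0.5]
width: 85.3
gripper_force: 0.0
```

```bash
python3 s.py
python3 - <<'E'
from go import *
for c in ['side','top']:
    im,d=eyes.get_image(c); cal=eyes.calibration(c); P=cloud(cal,d,np.ones(d.shape,bool))
    a=P[(np.hypot(P[:,0]-548,P[:,1]-317)<75)&(P[:,2]>98)&(P[:,2]<112)]
    A=np.c_[a[:,:2]-[548,317],np.ones(len(a))]; top=a[(a[:,2]>101)]
    print(c,'lid',len(a),((a.min(0)+a.max(0))/2).round(1),np.ptp(a,axis=0).round(),np.linalg.lstsq(np.c_[top[:,:2]-[548,317],np.ones(len(top))],top[:,2],rcond=None)[0].round(3))
    for x in finder.pinpoint(c,'cup')[:2]: print('cup',x['confidence'],w(cal,x['location']).round(1))
    if c=='side': cv2.imwrite('pics/end.png',im)
E
```

```text
{'clock': 31.0, 'qpos': [-0.6249, 0.4519, -0.0143, 1.6586, 0.007, 1.0283, 0.9318], 'eef_pos': [478.0185, 317.0214, 292.837], 'tool_rot': [3.1397, 0.0022, -3.1393]}
side lid 2542 [549.5 318.3 105.1] [117. 120.  14.] [-1.00000e-03 -1.50000e-02  1.05368e+02]
cup 0.63 [560.3  10.3  22. ]
cup 0.6 [340.6 -74.4   3.7]
top lid 1557 [546.3 316.9 105. ] [119. 120.  14.] [2.0000e-03 4.0000e-03 1.0545e+02]
cup 0.93 [560.3  12.8  14.1]
cup 0.78 [331.1 -71.2   1.6]
```

View pics/end.png

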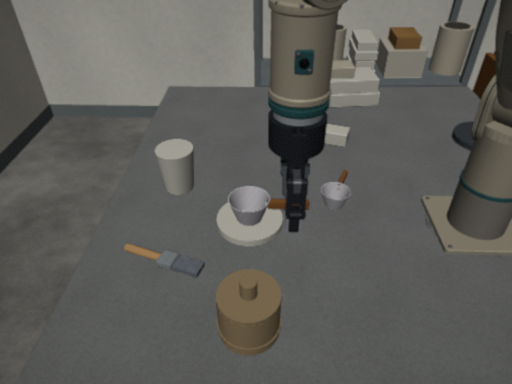

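The picture shows the lid seated flat on the jar (249,310), knob up. The cup is upright on the bat (250,207), and the mould, brush and block have not moved. Handing in.

```bash
python3 -c "
from cell import ctrl; print(ctrl.finish_job())"
```

```text
the job is handed in; nothing more can be done
None
```

The job is handed in, though `ctrl.finish_job()` gave no verdict. By the camera checks, all eight balls are in the jar, the lid is seated flat, the empty cup stands upright on the bat, both are released, and the mould, brush and block look undisturbed.

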